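# Put the desk phone back and hang up

## Robot

A 6-joint arm with a two-finger parallel gripper is mounted at the origin on the work surface. World frame = base frame: x ahead of the robot, y to its left, z up, the work surface at z = 0. Lengths are in mm, angles in rad, forces in N, time in s.
With the tool pointing down it reaches from about 275 to 750 mm from the base axis. Payload 10.2 kg.
Tool frame: the origin (TCP) lies at the very end of the fingers, on their centre line; the grasp point (between the pads) lies 19 mm behind it; x points along the fingers, z is the direction in which the jaws open and shut, and the axes are right-handed (so a half turn about x gives the same grasp; the last joint's range is limited). The gripper opens to 85 mm and grips with 20 to 120 N. Pads are 22 mm wide; open, the fingers measure 114 mm over their backs; the gripper's body (76 mm by 85 mm) begins 54 mm behind the grasp point. The pads swing forward as they close: fully open they stand 13 mm farther back than shut.
Start: joints at [1.072, 0.313, 1.498, -0, 1.331, -0.223], TCP at [142.979, 505.161, 231.294] pointing down, gripper open.
Joint ranges: [-2.94, 2.94], [-0.97, 2.17], [0.19, 2.56], [-1.23, 4.37], [0.02, 3.11], [-2.88, 2.88]. Speed limits (rad/s): [2.39, 2.39, 3.01, 3.14, 3.14, 3.14].

## Interface

Orientations are given as a unit quaternion [w, x, y, z].
In Python, from rig import sense, vision, job gives the robot as it stands. The module is installed in compiled form; this text tells all that it offers.
- The arm moves only by the shell command python3 -m pendant 'ROWS' [FORCE]. ROWS is JSON, a list of rows, each a list of 7 numbers: the turn, a rotation vector about the tool's x, y, z in rad, then the shift along the tool's x, y, z in cm, then the opening, from 0 (shut) to 1 (fully open). A call has exactly 5 rows; each row is the pose to reach, as a shift and turn from the pose commanded when the call began, along the tool's axes at that moment; what a row does not reach only later rows make up. A row lasts 1/8 s, in which the tool goes at most 62.5 mm and 10.7 degrees, less where a joint would pass 70% of its speed; a pose out of reach is approached as far as the arm can. A call with a gripper value outside its range is refused whole. The fingers move at their own pace and stop on an object; FORCE is the grip in N (left out, the last holds). Time passes only in rows, so rows that repeat a pose let the fingers close, or fill a call up. It gives the time, the measured TCP pose, the force and the opening at its end, in the units of the state.
- sense(): the state, without advancing time (a new reading comes with each control period).
- vision.capture(name): name is "side" or "top" or "wrist"; returns the picture (400x640x3 uint8, red, green, blue); there is no depth.
- vision.calibration(name): a dict with "K" (3x3 intrinsics, pixels), "extrinsics" (4x4, takes a point from camera to world coordinates). Camera axes: x right, y up, looking along -z (the intrinsics and any distortion apply to the point x, -y, -z); pixel columns grow to the right and rows downward; lengths in mm; the calibration is good to about 2 mm. A picture is of the moment at which its call begins: read the wrist's pose just before it. calibration takes no time and is no camera call; for the wrist camera it gives the pose at the moment of the call.
- job.finish_job(): hands the job in, once; it reports no verdict.
The state is a dict: "time_s": time; "joints": joint angles; "dq": joint speeds; "tau": joint torques, N m; "eef_pos": TCP position; "ee_rot": TCP orientation; "force": force on the tool from outside, world axes, zero at the start; "wrist_torque": the same for the moment, N m; "grip_width": opening from 0.0 (shut) to 1.0 (fully open).
Only numpy, scipy, OpenCV 4.12 (cv2) and the standard library are available. Lean on these libraries where they do the work, as an engineer would, in place of code of your own. Each camera call takes 0.05 s, during which the arm holds its last target.

## Task

The desk phone has been dragged out of place and left off the hook. Slide the phone across the desk, without lifting or tipping it, until it stands centred and square on its dark mat with the keypad still towards the robot, and hang up the handset gently: face down in the cradle, round earpiece in the round cup, fully seated. Leave the spray bottle, the pen cup and the stapler alone.

Things in the scene. Friction and masses are not known exactly. Their poses are not given: they have to be found in the camera images.
- phone: desk phone without handset, grey plastic wedge on 4 rubber feet, 0.6-0.9 kg, 212 mm deep (x), 196 wide (y). Origin: centre of its underside, on the desk. x points to its back, y to its left, z up. Keypad front right, display back right, cradle along the left. Upright side walls from 4 mm above the desk to the sloping top: 28 mm high at the front, 45 mid, 62 at the back. Slides at a push of 3-7 N
- mat: the phone's place: thin flat dark-grey mat fixed to the desk, 260 mm (x) by 240 mm (y), 1 mm thick; the phone glides over its edge. Origin: centre of the mat. The phone belongs with its centre over it and its x and y axes along the mat's, back to the mat's +x
- handset_mid (a point): cordless handset, grey plastic, 0.15 kg, 189 mm long, 44 high, lying face down loose on the desk; this point is the middle of its grip bar, 32 mm above its underside. x points along it to the round earpiece, z up. The bar is 34 mm wide (y), 24 high (20 to 44 mm above the underside), 90 mm of it free between the end pieces
- handset_ear (a point): middle of the handset's round earpiece, 70 mm from handset_mid along +x and at the same height; the earpiece is a drum 48 mm across and 42 mm high. The mouthpiece at the other end is a block 50 mm long and 46 mm wide, centred 70 mm from handset_mid along -x
- cradle_mid (a point): point on the phone where handset_mid lies when hung up: 60 mm left (+y) of the phone's middle line, 32 mm above the sloping top, square to it. x runs back and up along the slope (0.16 rad), z square to the slope. Two cups with 8 mm high rims take the end pieces with 4 mm to spare all round: a round one at the back, a rectangular one at the front; flat between them
- cradle_ear (a point): point on the phone where handset_ear lies when the handset is hung up, 70 mm from cradle_mid along its x, above the round cup
- hook (a joint): the phone's hook switch, a small spring plunger standing 4 mm out of the floor of the round cup: 0 m when up, about 0.004 m when the seated handset holds it down; about 0.3 N
- spray: bystander: white spray bottle 230 mm tall, 80 mm across, loose; origin at the centre of its underside
- pens: bystander: dark metal pen cup with pens, 74 mm across, 95 mm tall (pens to 165 mm), loose; origin at the centre of its underside
- stapler: bystander: dark stapler 135 mm long (x), 34 mm wide, 60 mm tall, loose; origin at the centre of its underside
Mind the look-alikes: they are no part of the job. Leave any red look-alike of the part that bears handset_mid alone.

How it is judged:
By the outcome, as a careful person would: the job done as asked, in the order asked, and still so for the second after the job is handed in, with the robot touching nothing.
It also fails if it takes over 69 s, if anything falls off the work surface, if the arm or the gripper's body presses on something with over 40 N, if the wrist force passes 120 N, or if a joint passes its speed limit or range.

## Working session

There is one attempt and no reset: what is moved stays moved. The work goes in short steps, Python scripts to look and compute and a shell command to move; the robot and the scene stay as the last step left them, time stands still between calls to the robot, and variables do not carry over. Pictures are saved under pics/ and viewed, and the job is handed in when it is done.

```bash
mkdir -p pics; python3 - <<'E'
from rig import sense, vision, job
import cv2
s=sense();print(s)
for n in ["side","top","wrist"]:
    c=vision.calibration(n);print(n,c)
    im=vision.capture(n);cv2.imwrite(f"pics/{n}0.png",im[:,:,::-1])
E
```

```text
{'time_s': 0.0, 'joints': array([ 1.07162837e+00,  3.13424684e-01,  1.49844420e+00, -1.75135877e-05,
        1.33097667e+00, -2.23380893e-01]), 'dq': array([-0.00077482, -0.00064748, -0.00018586, -0.00019975,  0.00026905,
        0.00242424]), 'tau': array([-1.42454319e-03, -4.12261641e+01, -2.59737897e+01, -2.20881307e-04,
        4.14822440e-03,  1.46281604e-05]), 'eef_pos': array([142.84067405, 504.92898834, 230.74534453]), 'ee_rot': array([ 0.5635801 , -0.42671426,  0.56438259,  0.42633872]), 'force': array([0.14704602, 0.71784499, 0.35876536]), 'wrist_torque': array([-0.05439391,  0.07643886, -0.01746028]), 'grip_width': 1.0001691317700674}
side {'K': array([[400.92673807,   0.        , 319.97040158],
       [  0.        , 400.92673807, 199.48127746],
       [  0.        ,   0.        ,   1.        ]]), 'extrinsics': array([[ 9.98776035e-01,  1.17290345e-02, -4.80506078e-02,
         5.13407607e+02],
       [-4.60063663e-02,  5.77015203e-01, -8.15436613e-01,
        -8.93489719e+02],
       [ 1.81616471e-02,  8.16649181e-01,  5.76848567e-01,
         7.60432416e+02],
       [ 0.
[... 419 characters left out ...]
+01],
       [-6.72894226e-03,  1.57526216e-01,  9.87491880e-01,
         1.46566335e+03],
       [ 0.00000000e+00,  0.00000000e+00,  0.00000000e+00,
         1.00000000e+00]])}
wrist {'K': array([[283.50777207,   0.        , 330.02687533],
       [  0.        , 283.50777207, 199.3761548 ],
       [  0.        ,   0.        ,   1.        ]]), 'extrinsics': array([[ 2.71660879e-01, -9.29587483e-01, -2.49133453e-01,
         8.06367200e+01],
       [ 9.62392696e-01,  2.62181113e-01,  7.11432562e-02,
         5.22601618e+02],
       [-8.15794590e-04, -2.59091055e-01,  9.65852556e-01,
         3.72780492e+02],
       [ 0.00000000e+00,  0.00000000e+00,  0.00000000e+00,
         1.00000000e+00]])}
```

View pics/top0.png

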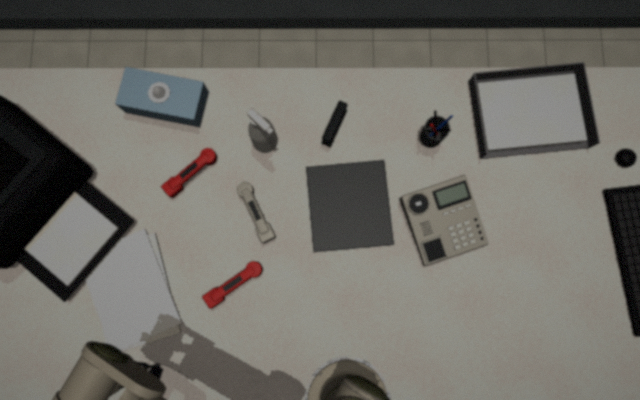

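View pics/side0.png

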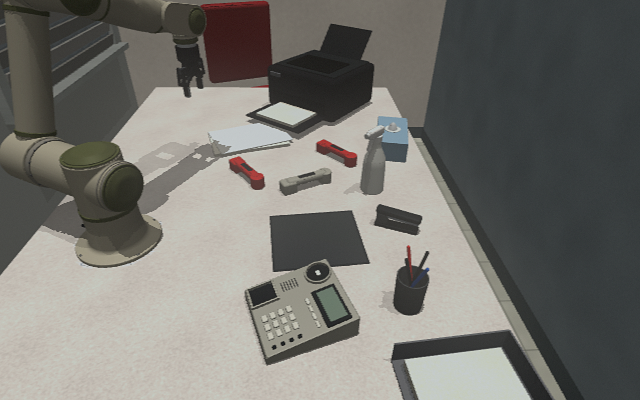

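View pics/wrist0.png

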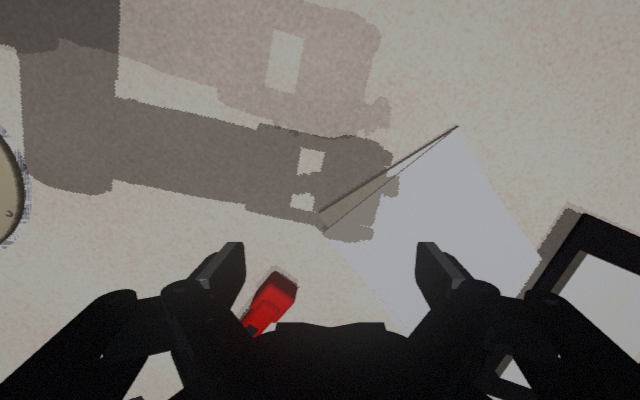

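```bash
python3 - <<'E'
import cv2
t=cv2.imread("pics/top0.png")
cv2.imwrite("pics/topc1.png",cv2.resize(t[150:280,220:500],None,fx=2.85,fy=2.85,interpolation=cv2.INTER_CUBIC))
cv2.imwrite("pics/topc2.png",cv2.resize(t[160:270,395:495],None,fx=5.4,fy=5.4,interpolation=cv2.INTER_CUBIC))
cv2.imwrite("pics/topc3.png",cv2.resize(t[175:250,230:285],None,fx=8,fy=8,interpolation=cv2.INTER_CUBIC))
s=cv2.imread("pics/side0.png")
cv2.imwrite("pics/sidec1.png",cv2.resize(s[160:370,235:435],None,fx=2.85,fy=2.85,interpolation=cv2.INTER_CUBIC))
E
```

```text
(no output)
```

View pics/topc1.png

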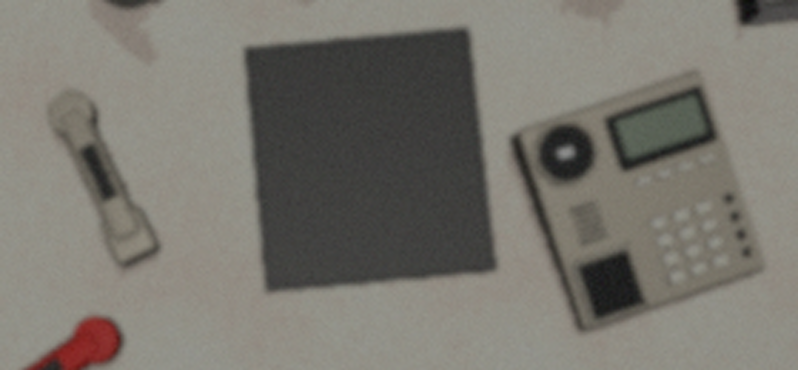

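View pics/topc2.png

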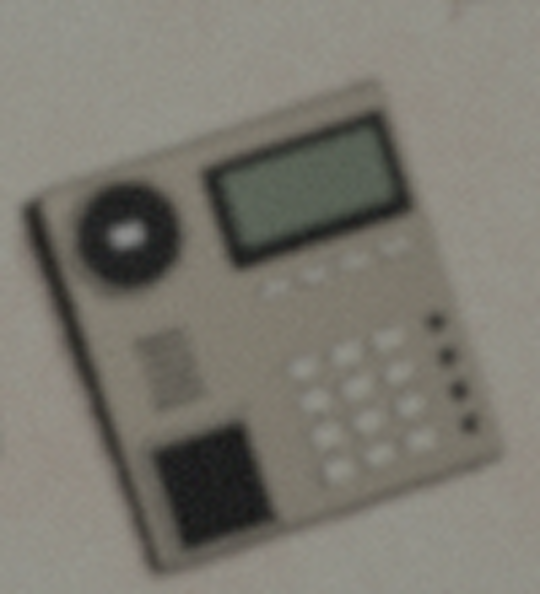

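View pics/topc3.png

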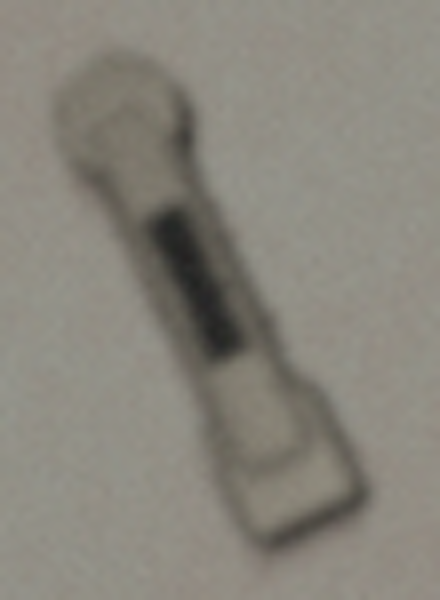

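View pics/sidec1.png

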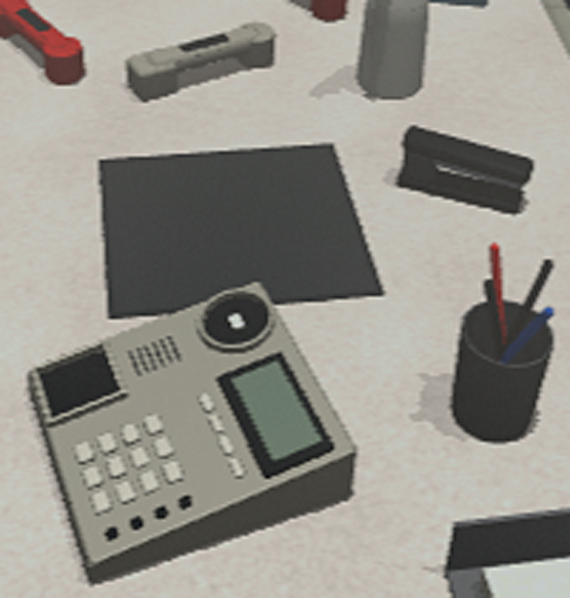

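```bash
cat > h.py <<'E'
import numpy as np, cv2
from scipy.optimize import least_squares
from rig import sense, vision
def proj(n,P,cal=None):
    c=cal or vision.calibration(n);E=c["extrinsics"];P=np.atleast_2d(P)
    q=(P-E[:3,3])@E[:3,:3]
    K=c["K"];return np.c_[K[0,0]*q[:,0]/-q[:,2]+K[0,2],K[1,1]*-q[:,1]/-q[:,2]+K[1,2]]
def unproj(n,uv,z,cal=None):
    c=cal or vision.calibration(n);E=c["extrinsics"];K=c["K"];uv=np.atleast_2d(uv)
    d=np.c_[(uv[:,0]-K[0,2])/K[0,0],-(uv[:,1]-K[1,2])/K[1,1],-np.ones(len(uv))]@E[:3,:3].T
    t=(z-E[2,3])/d[:,2];return E[:3,3]+d*t[:,None]
def crop(uv,s,o): return (np.array(uv,float)+.5)/s-.5+np.array(o)
def world(p,M):
    c,s=np.cos(p[2]),np.sin(p[2]);M=np.array(M,float)
    return np.c_[p[0]+c*M[:,0]-s*M[:,1],p[1]+s*M[:,0]+c*M[:,1],M[:,2]]
def fit(obs,p0,cals=None):
    # obs: list of (cam, model pts, pixels)
    f=lambda p:np.concatenate([(proj(n,world(p,M),cals and cals.get(n))-uv).ravel() for n,M,uv in obs])
    r=least_squares(f,p0);return r.x,[np.round((proj(n,world(r.x,M),cals and cals.get(n))-uv),1) for n,M,uv in obs]
MAT=[[130,120,1],[130,-120,1],[-130,-120,1],[-130,120,1]]
BL,BR,FR,FL=[106,98,62],[106,-98,62],[-106,-98,28],[-106,98,28]
E
python3 - <<'E'
from h import *
np.set_printoptions(suppress=True,precision=3)
mt=crop([(246,48),(468,30),(495,268),(267,290)],2.85,(220,150))
ms=crop([(333,144),(383,294),(110,317),(99,160)],2.85,(235,160))
for k in ([("top",MAT,mt)],[("side",MAT,ms)],[("top",MAT,mt),("side",MAT,ms)]): print("mat",*fit(k,[500,0,0]))
pt=crop([(42,200),(375,82),(500,455),(162,568)],5.4,(395,160))
ps=crop([(262,283),(355,452),(88,557),(30,372)],2.85,(235,160))
P=[BL,BR,FR,FL]
for k in ([("top",P,pt)],[("side",P,ps)],[("top",P,pt),("side",P,ps)]): print("phone",*fit(k,[500,-200,0.2]))
p=fit(k,[500,-200,.2])[0]
cup=world(p,[[69,60,56]]);print("cup top px",proj("top",cup),crop([(126,235)],5.4,(395,160)),"side",proj("side",cup),crop([(236,320)],2.85,(235,160)))
e=unproj("top",crop([(120,115)],8,(230,175)),42);print("ear",e)
m=unproj("top",crop([(196,285)],8,(230,175)),44);print("mid",m, np.linalg.norm((e-m)[0,:2]),np.arctan2(e[0,1]-m[0,1],e[0,0]-m[0,0]))
# side label centre
m2=unproj("side",crop([(205,44)],2.85,(235,160)),44);print("mid side",m2)
E
```

```text
mat [556.007  -9.217   0.091] [array([[-0.6, -0.5],
       [ 0.5, -1.2],
       [ 0.7,  1. ],
       [-0.5,  0.5]])]
mat [556.387 -10.342   0.093] [array([[ 0.1, -0.4],
       [ 0.6, -0. ],
       [-0.6,  0.3],
       [-0.1, -0.3]])]
mat [556.222  -9.594   0.092] [array([[-0.5, -0.5],
       [ 0.6, -1.2],
       [ 0.8,  0.8],
       [-0.4,  0.5]]), array([[ 0.1, -0.5],
       [ 0.5, -0.2],
       [-0.7,  0.1],
       [-0.1, -0.4]])]
phone [ 505.325 -281.262    0.329] [array([[-1.6, -1.2],
       [ 0.6, -1. ],
       [ 1. ,  0.5],
       [-0.1,  1.6]])]
phone [ 507.168 -284.427    0.312] [array([[ 0.5, -1.4],
       [ 1.3, -0.5],
       [-1.1,  2.3],
       [-0.7, -1.9]])]
phone [ 506.452 -282.904    0.32 ] [array([[-0.8, -2. ],
       [ 1.6, -1.2],
       [ 1.4,  0.5],
       [ 0. ,  1. ]]), array([[-0.2, -2. ],
       [ 1.1, -1.5],
       [-0.9,  1.9],
       [-1.2, -2. ]])]
cup top px [[418.079 202.933]] [[417.926 203.111]] side [[317.966 272.667]] [[317.482 271.956]]
ear [[596.231 297.625  42.   ]]
mid [[533.294 268.144  44.   ]] 69.49988552131099 0.43806837917709524
mid side [[534.404 263.019  44.   ]]
```

```bash
cat >> h.py <<'E'
from scipy.spatial.transform import Rotation as R
def pose():
    s=sense();q=s["ee_rot"];return np.array(s["eef_pos"]),R.from_quat([q[1],q[2],q[3],q[0]]),s
def down(psi,pitch=0):
    # tool x down, jaw z at world yaw psi
    z=np.array([np.cos(psi),np.sin(psi),0]);x=np.array([0,0,-1.]);y=np.cross(z,x)
    return R.from_matrix(np.c_[x,y,z])
def rel(pos,rot):
    p,r,s=pose();v=(r.inv()*rot).as_rotvec();d=r.inv().apply(np.array(pos)-p)/10
    print("turn",np.round(v,3),"shift cm",np.round(d,2));return v,d
def st():
    p,r,s=pose();M=r.as_matrix();print("t",round(s["time_s"],2),"p",np.round(p,1),"x",np.round(M[:,0],3),"z",np.round(M[:,2],3),"yaw",round(float(np.arctan2(M[1,2],M[0,2])),3),"F",np.round(s["force"],1),"g",round(s["grip_width"],3),"q",np.round(s["joints"],2))
E
python3 - <<'E'
from h import *
st()
for n,uv,z in [("pens",(430,140),0),("spray",(264,146),0),("stapler",(335,124),50),("stapl ends",(346,104),60),("",(326,145),60)]: print(n,unproj("top",[uv],z).round())
for psi in (.32,.32-np.pi): rel([551,-419,60],down(psi))
E
```

```text
t 0.15 p [142.9 505.  230.9] x [-0.    -0.001 -1.   ] z [ 0.272  0.962 -0.001] yaw 1.295 F [ 0.3  0.3 -0.8] g 1.001 q [ 1.07  0.31  1.5   0.    1.33 -0.22]
pens [[ 756. -257.    0.]]
spray [[737. 249.   0.]]
stapler [[791.  33.  50.]]
stapl ends [[849.   1.  60.]]
 [[724.  60.  60.]]
turn [ 0.975 -0.001  0.   ] shift cm [ 17.15 -64.43 -77.78]
turn [-2.167e+00 -0.000e+00 -1.000e-03] shift cm [ 17.15 -64.43 -77.78]
```

```bash
R='[0.975,0,0,0,-64.4,-77.8,1]'; python3 -m pendant '[[0.975,0,0,0,-64.4,-77.8,1],[0.975,0,0,0,-64.4,-77.8,1],[0.975,0,0,0,-64.4,-77.8,1],[0.975,0,0,0,-64.4,-77.8,1],[0.975,0,0,0,-64.4,-77.8,1]]'; python3 - <<'E'
from h import *
st();rel([551,-419,230],down(.32))
E
```

```text
time_s: 0.78
eef_pos: [269.4, 217.5, 231.3]
ee_rot: [0.696, -0.124, 0.696, 0.124]
force: [1.2, 0.4, 0.2]
grip_width: 0.999
t 0.78 p [269.4 217.5 231.3] x [ 0.001  0.    -1.   ] z [0.939 0.345 0.001] yaw 0.352 F [1.2 0.4 0.2] g 0.999 q [ 0.34 -0.1   1.96 -0.    1.28 -0.02]
turn [0.032 0.001 0.   ] shift cm [  0.14 -69.46   4.49]
```

```bash
python3 -m pendant '[[0.03,0,0,0,-69.5,4.5,1],[0.03,0,0,0,-69.5,4.5,1],[0.03,0,0,0,-69.5,4.5,1],[0.03,0,0,0,-69.5,4.5,1],[0.03,0,0,0,-69.5,4.5,1]]';  python3 - <<'E'
from h import *
st();rel([551,-419,230],down(.32))
E
```

```text
time_s: 1.4
eef_pos: [397.6, -68.0, 231.4]
ee_rot: [0.698, -0.115, 0.698, 0.115]
force: [1.9, -0.3, 0.1]
grip_width: 0.999
t 1.4 p [397.6 -68.  231.4] x [ 0.  0. -1.] z [0.947 0.321 0.   ] yaw 0.327 F [ 1.9 -0.3  0.1] g 0.999 q [-0.46  0.04  1.83  0.    1.27 -0.79]
turn [0.007 0.    0.   ] shift cm [  0.14 -38.17   3.26]
```

```bash
python3 -m pendant '[[0,0,0,0,-38.2,3.3,1],[0,0,0,0,-38.2,3.3,1],[0,0,0,0,-38.2,3.3,1],[0,0,0,0,-38.2,3.3,1],[0,0,0,6,-38.2,3.3,1]]';  python3 - <<'E'
from h import *
st();rel([551,-419,10],down(.32))
E
```

```text
time_s: 2.02
eef_pos: [521.7, -349.5, 206.6]
ee_rot: [0.698, -0.116, 0.697, 0.114]
force: [0.2, 0.6, 0.8]
grip_width: 1.001
t 2.02 p [ 521.7 -349.5  206.6] x [ 0.003 -0.003 -1.   ] z [0.947 0.321 0.002] yaw 0.327 F [0.2 0.6 0.8] g 1.001 q [-0.78  0.56  1.2   0.    1.38 -1.1 ]
turn [0.007 0.002 0.003] shift cm [19.69 -7.46  0.51]
```

```bash
python3 -m pendant '[[0,0,0,1,-7.5,0.5,1],[0,0,0,4,-7.5,0.5,1],[0,0,0,10,-7.5,0.5,1],[0,0,0,15,-7.5,0.5,1],[0,0,0,19.6,-7.5,0.5,1]]';  python3 - <<'E'
from h import *
st();rel([551,-419,10],down(.32))
cv2.imwrite("pics/side1.png",vision.capture("side")[150:,200:460,::-1])
cv2.imwrite("pics/top1.png",cv2.resize(vision.capture("top")[150:300,380:560,::-1],None,fx=3,fy=3,interpolation=cv2.INTER_CUBIC))
E
```

```text
time_s: 2.65
eef_pos: [549.0, -415.9, 7.3]
ee_rot: [0.697, -0.115, 0.698, 0.116]
force: [0.7, -0.8, -0.1]
grip_width: 1.002
t 2.65 p [ 549.  -415.9    7.3] x [-0.001  0.001 -1.   ] z [ 0.947  0.322 -0.001] yaw 0.327 F [ 0.7 -0.8 -0.1] g 1.002 q [-0.82  0.89  1.14 -0.    1.11 -1.15]
turn [ 0.007 -0.001 -0.001] shift cm [-0.27 -0.35  0.09]
```

View pics/side1.png

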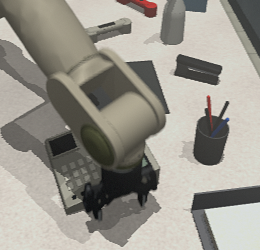

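View pics/top1.png

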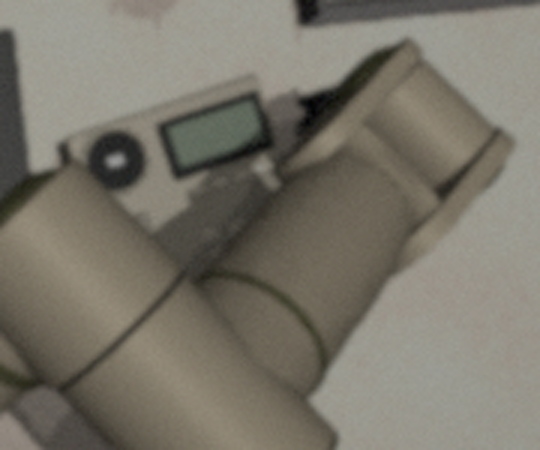

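```bash
cat >> h.py <<'E'
def rows(W):
    p,r,s=pose()
    for x,y,z,psi in W:
        v=(r.inv()*down(psi)).as_rotvec();d=r.inv().apply(np.array([x,y,z])-p)/10
        print(np.round(v,3),np.round(d,2))
E
python3 - <<'E'
from h import *
rows([(541,-393,8,.322)]+[(540+1.44*i,-388+15*i,8,.322-.0128*i) for i in range(0,4)])
E
```

```text
[ 0.005 -0.004 -0.009] [-0.39  2.19  0.09]
[ 0.005 -0.004 -0.009] [-0.38  2.69  0.15]
[ 0.018 -0.004 -0.009] [-0.37  4.07  0.77]
[ 0.031 -0.004 -0.009] [-0.36  5.44  1.39]
[ 0.044 -0.005 -0.009] [-0.35  6.81  2.01]
```

```bash
python3 -m pendant '[[0,0,0,-0.3,1.8,0.05,1],[0,0,0,-0.3,2.7,0.1,1],[0.018,0,0,-0.3,4.1,0.7,1],[0.03,0,0,-0.3,5.4,1.3,1],[0.044,0,0,-0.3,6.8,2,1]]';  python3 - <<'E'
from h import *
st()
rows([(540+1.44*i,-388+15*i,8,.322-.0128*i) for i in range(4,9)])
E
```

```text
time_s: 3.38
eef_pos: [547.2, -346.8, 14.6]
ee_rot: [0.701, -0.101, 0.699, 0.098]
force: [-0.1, -6.7, 2.7]
grip_width: 1.002
t 3.38 p [ 547.2 -346.8   14.6] x [ 0.002 -0.004 -1.   ] z [0.96  0.279 0.001] yaw 0.283 F [-0.1 -6.7  2.7] g 1.002 q [-0.74  0.8   1.31 -0.    1.03 -1.03]
[0.012 0.001 0.005] [0.65 1.85 0.39]
[0.025 0.001 0.005] [0.65 3.25 0.95]
[0.038 0.001 0.005] [0.64 4.65 1.5 ]
[0.051 0.001 0.005] [0.63 6.05 2.06]
[0.063 0.001 0.005] [0.63 7.45 2.62]
```

```bash
python3 - <<'E'
from h import *
for i in range(3): st()
cv2.imwrite("pics/top2.png",vision.capture("top")[:,:,::-1]); st()
E
```

```text
t 3.38 p [ 547.2 -346.8   14.6] x [ 0.002 -0.004 -1.   ] z [0.96  0.279 0.001] yaw 0.283 F [-0.1 -6.7  2.7] g 1.002 q [-0.74  0.8   1.31 -0.    1.03 -1.03]
t 3.38 p [ 547.2 -346.8   14.6] x [ 0.002 -0.004 -1.   ] z [0.96  0.279 0.001] yaw 0.283 F [-0.1 -6.7  2.7] g 1.002 q [-0.74  0.8   1.31 -0.    1.03 -1.03]
t 3.38 p [ 547.2 -346.8   14.6] x [ 0.002 -0.004 -1.   ] z [0.96  0.279 0.001] yaw 0.283 F [-0.1 -6.7  2.7] g 1.002 q [-0.74  0.8   1.31 -0.    1.03 -1.03]
t 3.42 p [ 547.5 -344.5   14.4] x [ 0.002 -0.002 -1.   ] z [0.96  0.28  0.001] yaw 0.283 F [ 0.6 -1.5  0.2] g 1.003 q [-0.74  0.8   1.31 -0.    1.03 -1.03]
```

View pics/top2.png

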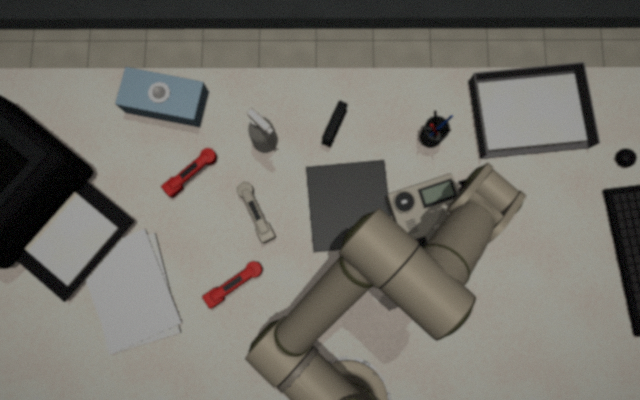

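```bash
python3 - <<'E'
from h import *
rows([(540+1.44*i,-388+15*i,10,.322-.0128*i) for i in range(4,9)])
E
python3 -m pendant '[[0.012,0,0,0.3,1.7,0.4,1],[0.025,0,0,0.4,3.2,0.9,1],[0.038,0,0,0.4,4.6,1.5,1],[0.051,0,0,0.4,6,2,1],[0.063,0,0,0.4,7.4,2.6,1]]';  python3 - <<'E'
from h import *
st()
rows([(540+1.44*i,-388+15*i,10,.322-.0128*i) for i in range(9,14)])
E
```

```text
[0.013 0.001 0.003] [0.43 1.63 0.29]
[0.025 0.001 0.003] [0.43 3.03 0.85]
[0.038 0.001 0.003] [0.43 4.43 1.41]
[0.051 0.001 0.003] [0.42 5.83 1.97]
[0.064 0.001 0.003] [0.42 7.23 2.52]
time_s: 4.05
eef_pos: [551.7, -269.1, 10.8]
ee_rot: [0.704, -0.08, 0.702, 0.076]
force: [-0.1, -7.6, 5.5]
grip_width: 0.998
t 4.05 p [ 551.7 -269.1   10.8] x [ 0.003 -0.005 -1.   ] z [0.976 0.219 0.002] yaw 0.221 F [-0.1 -7.6  5.5] g 0.998 q [-0.64  0.74  1.43 -0.    0.96 -0.86]
[0.014 0.002 0.006] [0.07 1.55 0.47]
[0.027 0.002 0.005] [0.07 2.98 0.94]
[0.039 0.002 0.005] [0.06 4.41 1.41]
[0.052 0.002 0.005] [0.05 5.84 1.88]
[0.065 0.002 0.005] [0.05 7.28 2.35]
```

```bash
python3 -m pendant '[[0.014,0,0,-0.1,1.55,0.5,1],[0.027,0,0,-0.1,3,0.95,1],[0.039,0,0,-0.1,4.4,1.4,1],[0.052,0,0,-0.1,5.8,1.9,1],[0.065,0,0,-0.1,7.2,2.35,1]]';  python3 - <<'E'
from h import *
cv2.imwrite("pics/top3.png",vision.capture("top")[:,:,::-1])
cv2.imwrite("pics/side3.png",vision.capture("side")[:,:,::-1])
st()
rows([(540+1.44*i,-388+15*i,10,.322-.0128*i) for i in range(14,19)])
E
```

```text
time_s: 4.68
eef_pos: [558.6, -192.4, 10.8]
ee_rot: [0.705, -0.056, 0.704, 0.054]
force: [-0.2, -6.5, 3.4]
grip_width: 1.0
t 4.78 p [ 558.4 -190.7   10.4] x [ 0.001 -0.    -1.   ] z [0.988 0.156 0.001] yaw 0.156 F [ 0.2  0.4 -0.8] g 0.997 q [-0.53  0.7   1.51  0.    0.93 -0.68]
[0.013 0.001 0.   ] [0.04 1.23 0.37]
[0.026 0.001 0.   ] [0.04 2.69 0.74]
[0.039 0.001 0.   ] [0.04 4.15 1.12]
[0.052 0.001 0.   ] [0.04 5.61 1.49]
[0.065 0.001 0.   ] [0.04 7.07 1.87]
```

View pics/top3.png

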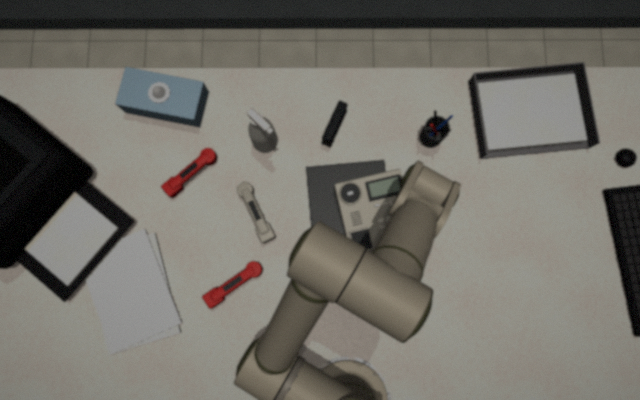

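View pics/side3.png

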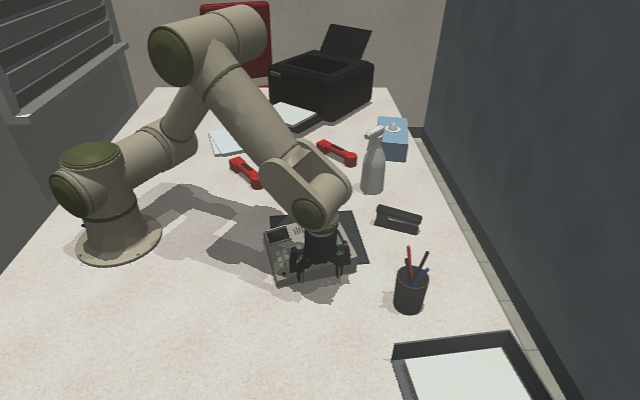

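```bash
python3 -m pendant '[[0.013,0,0,0,1.2,0.35,1],[0.026,0,0,0,2.6,0.7,1],[0.039,0,0,0,4.1,1.1,1],[0.052,0,0,0,5.5,1.5,1],[0.065,0,0,0,6.6,1.8,1]]';  python3 - <<'E'
from h import *
st()
rows([(566,-160,10,.1),(560,-160,170,.1),(370,-160,170,.1)])
E
```

```text
time_s: 5.4
eef_pos: [565.8, -124.4, 10.2]
ee_rot: [0.707, -0.033, 0.706, 0.031]
force: [-0.6, -6.6, 2.6]
grip_width: 1.001
t 5.4 p [ 565.8 -124.4   10.2] x [ 0.001 -0.002 -1.   ] z [0.996 0.09  0.   ] yaw 0.091 F [-0.6 -6.6  2.6] g 1.001 q [-0.42  0.69  1.55 -0.    0.91 -0.51]
[-0.009  0.     0.002] [ 0.03 -3.55 -0.3 ]
[-0.009  0.     0.002] [-15.98  -3.52  -0.89]
[-0.009  0.     0.002] [-15.99  -1.8  -19.82]
```

```bash
python3 -m pendant '[[0,0,0,0,-3.5,-0.3,1],[0,0,0,-6,-4,-0.5,1],[-0.1,0,0,-11,-4,-4,1],[-0.28,0,0,-13,-4,-10,1],[-0.46,0,0,-13,-4,-16,1]]';  python3 - <<'E'
from h import *
st()
rows([(330,-240,130,.092+np.pi/2)])
E
```

```text
time_s: 6.02
eef_pos: [408.8, -178.3, 141.1]
ee_rot: [0.681, -0.195, 0.679, 0.193]
force: [0.4, -0.7, 0.1]
grip_width: 1.005
t 6.03 p [ 408.8 -178.3  141.1] x [ 0.003 -0.002 -1.   ] z [0.849 0.528 0.001] yaw 0.557 F [ 0.4 -0.7  0.1] g 1.005 q [-0.68  0.24  1.85  0.    1.05 -1.23]
[-1.106 -0.     0.003] [ 1.09 -1.08 -9.95]
```

```bash
python3 -m pendant '[[-0.19,0,0,0,-1,-8,1],[-0.37,0,0,0,-1,-10,1],[-0.56,0,0,0,-1,-10,1],[-0.74,0,0,0,-1,-10,1],[-0.93,0,0,0,-1,-10,1]]';  python3 - <<'E'
from h import *
st()
cv2.imwrite("pics/top4.png",vision.capture("top")[:,:,::-1])
cv2.imwrite("pics/side4.png",vision.capture("side")[:,:,::-1])
t=cv2.imread("pics/top4.png");cv2.imwrite("pics/top4c.png",cv2.resize(t[145:265,290:410],None,fx=5,fy=5,interpolation=cv2.INTER_CUBIC))
t=cv2.imread("pics/side4.png");cv2.imwrite("pics/side4c.png",cv2.resize(t[170:300,250:390],None,fx=4.5,fy=4.5,interpolation=cv2.INTER_CUBIC))
E
```

```text
time_s: 6.65
eef_pos: [329.7, -238.9, 139.8]
ee_rot: [0.532, -0.466, 0.532, 0.466]
force: [-0.6, -0.3, -0.1]
grip_width: 1.0
t 6.65 p [ 329.7 -238.9  139.8] x [ 0.     0.001 -1.   ] z [0.132 0.991 0.001] yaw 1.438 F [-0.6 -0.3 -0.1] g 1.0 q [-0.92  0.16  1.95  0.    1.03 -2.36]
```

View pics/top4c.png

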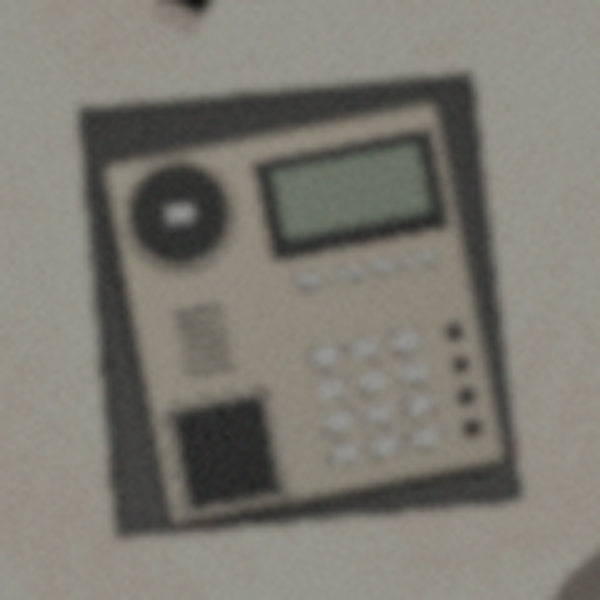

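View pics/side4c.png

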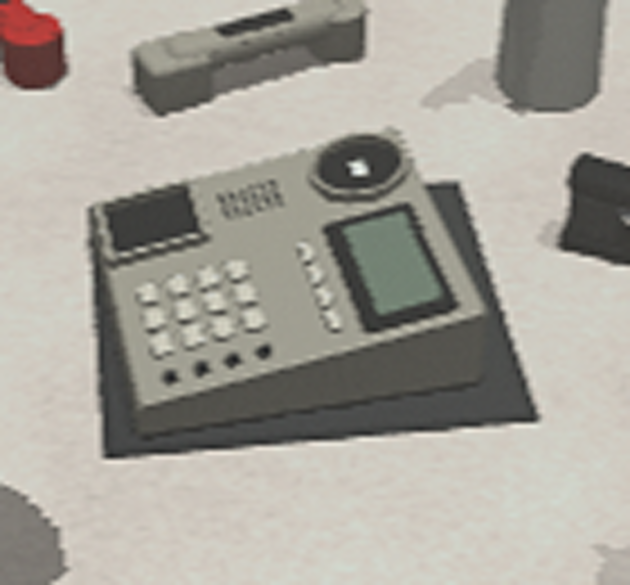

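```bash
python3 - <<'E'
from h import *
np.set_printoptions(suppress=True,precision=3)
P=[BL,BR,FR,FL,[68.4,60,60]]
o=(290,145)
mt=crop([(80,110),(471,76),(520,495),(118,533)],5,o)
pt=crop([(107,163),(436,104),(505,456),(176,523),(180,213)],5,o)
o=(250,170)
ps=crop([(392,131),(485,312),(137,405),(90,205),(358,167)],4.5,o)
ms=crop([(461,183),(538,418),(105,457)],4.5,o)
print("mat",*fit([("top",MAT,mt)],[500,0,0]))
print("mat",*fit([("side",MAT[:3],ms)],[500,0,0]))
print("ph",*fit([("top",P,pt)],[500,0,0]))
print("ph",*fit([("side",P,ps)],[500,0,0]))
E
```

```text
mat [556.497  -8.926   0.094] [array([[-0.4, -0.6],
       [ 0.4, -1. ],
       [ 0.4,  0.8],
       [-0.4,  0.7]])]
mat [556.668 -10.104   0.09 ] [array([[-0.2, -0.4],
       [ 0.5,  0.3],
       [-0.3, -0.1]])]
ph [543.013 -11.716   0.195] [array([[-0.6, -0.3],
       [ 0.1, -1.3],
       [ 0.4,  1.1],
       [-0.2,  0.7],
       [ 0.3, -0.1]])]
ph [541.227 -13.095   0.193] [array([[ 1.1, -1.3],
       [ 0.5, -0.2],
       [-0.8,  0.6],
       [-0.6,  0.2],
       [-0.1,  0. ]])]
```

```bash
python3 - <<'E'
from h import *
st();rows([(380,-26,120,1.662),(380,-26,6,1.662)])
E
```

```text
t 6.75 p [ 329.8 -238.8  139.8] x [ 0.  0. -1.] z [0.136 0.991 0.001] yaw 1.434 F [-0.9 -0.1 -0.3] g 0.999 q [-0.92  0.16  1.95  0.    1.03 -2.35]
[-0.228  0.     0.   ] [ 1.99 -2.07 21.77]
[-0.228  0.     0.   ] [13.39 -2.07 21.76]
```

```bash
python3 -m pendant '[[-0.1,0,0,0,-1,6,1],[-0.228,0,0,2,-2,12,1],[-0.228,0,0,3,-2.1,18,1],[-0.228,0,0,5,-2.1,21.8,1],[-0.228,0,0,9,-2.1,21.8,1]]';  python3 - <<'E'
from h import *
st();rows([(380,-26,6,1.662)])
E
```

```text
time_s: 7.38
eef_pos: [381.4, -24.0, 49.8]
ee_rot: [-0.478, 0.523, -0.477, -0.521]
force: [0.5, -0.7, -0.1]
grip_width: 1.0
t 7.38 p [381.4 -24.   49.8] x [ 0.003 -0.001 -1.   ] z [-0.089  0.996 -0.001] yaw 1.66 F [ 0.5 -0.7 -0.1] g 1.0 q [-0.37  0.28  2.11  0.    0.74 -2.03]
[-0.002 -0.001  0.003] [ 4.38  0.17 -0.18]
```

```bash
python3 -m pendant '[[0,0,0,3,0.2,-0.2,1],[0,0,0,4.2,0.2,-0.2,1],[0,0,0,4.2,0,-0.2,1],[0,0,0,4.2,-1,-0.2,1],[0,0,0,4.2,-2,-0.2,1]]';  python3 - <<'E'
from h import *
cv2.imwrite("pics/side5.png",cv2.resize(vision.capture("side")[170:300,200:360,::-1],None,fx=4,fy=4))
st();rows([(438,-20.4,6,1.662)])
E
```

```text
time_s: 8.0
eef_pos: [402.1, -26.2, 8.5]
ee_rot: [-0.477, 0.523, -0.477, -0.521]
force: [0.4, -0.1, 0.0]
grip_width: 1.002
t 8.05 p [403.2 -26.4   8.6] x [ 0.003 -0.001 -1.   ] z [-0.09   0.996 -0.001] yaw 1.661 F [ 0.7 -0.6  0.3] g 0.999 q [-0.36  0.41  2.08  0.    0.65 -2.02]
[-0.001 -0.001  0.003] [ 0.27 -3.52  0.28]
```

View pics/side5.png

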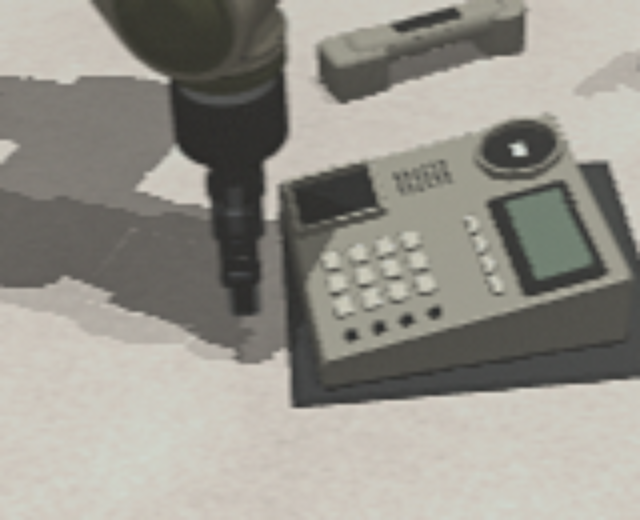

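```bash
python3 -m pendant '[[0,0,0,0.8,-0.5,0.1,1],[0,0,0,0.8,-1.3,0.2,1],[0,0,0,0.8,-2.1,0.25,1],[0,0,0,0.8,-2.8,0.28,1],[0,0,0,0.8,-3.2,0.28,1]]';  python3 - <<'E'
from h import *
st();rows([(438,-20.4,2,1.662),(400,-24,6,1.662)])
E
```

```text
time_s: 8.68
eef_pos: [431.3, -19.8, -0.7]
ee_rot: [0.476, -0.521, 0.477, 0.524]
force: [-8.6, 0.2, 3.2]
grip_width: 1.001
t 8.68 p [431.3 -19.8  -0.7] x [-0.004  0.001 -1.   ] z [-0.091  0.996  0.001] yaw 1.662 F [-8.6  0.2  3.2] g 1.001 q [-0.32  0.48  2.   -0.    0.67 -1.98]
[ 0.     0.001 -0.004] [-0.27 -0.66 -0.12]
[ 0.     0.001 -0.004] [-0.65  3.16 -0.13]
```

```bash
python3 -m pendant '[[0,0,0,-0.2,-0.3,-0.1,1],[0,0,0,-0.2,-0.5,-0.1,1],[0,0,0,-0.2,-0.6,-0.1,1],[0,0,0,-0.2,-0.6,-0.1,1],[0,0,0,-0.2,-0.6,-0.1,1]]';  python3 - <<'E'
from h import *
cv2.imwrite("pics/side6.png",vision.capture("side")[:,:,::-1])
t=cv2.imread("pics/side6.png");cv2.imwrite("pics/side6c.png",cv2.resize(t[170:300,250:390],None,fx=4.5,fy=4.5,interpolation=cv2.INTER_CUBIC))
cv2.imwrite("pics/top6.png",vision.capture("top")[:,:,::-1])
t=cv2.imread("pics/top6.png");cv2.imwrite("pics/top6c.png",cv2.resize(t[145:265,290:410],None,fx=5,fy=5,interpolation=cv2.INTER_CUBIC))
st()
E
```

```text
time_s: 9.3
eef_pos: [438.2, -20.8, 1.6]
ee_rot: [0.477, -0.522, 0.477, 0.522]
force: [-2.7, 1.2, -1.6]
grip_width: 1.001
t 9.4 p [438.2 -20.8   1.6] x [-0.  0. -1.] z [-0.09   0.996  0.   ] yaw 1.661 F [-3.4  1.7 -0.8] g 1.0 q [-0.32  0.48  1.98  0.    0.68 -1.98]
```

View pics/side6c.png

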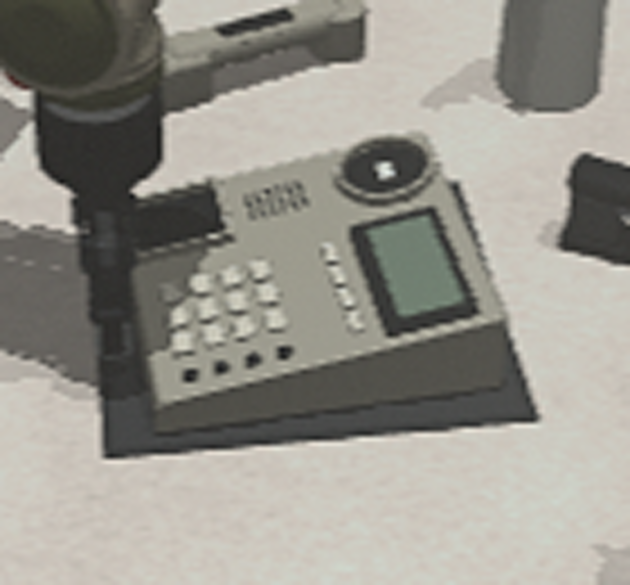

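View pics/top6c.png

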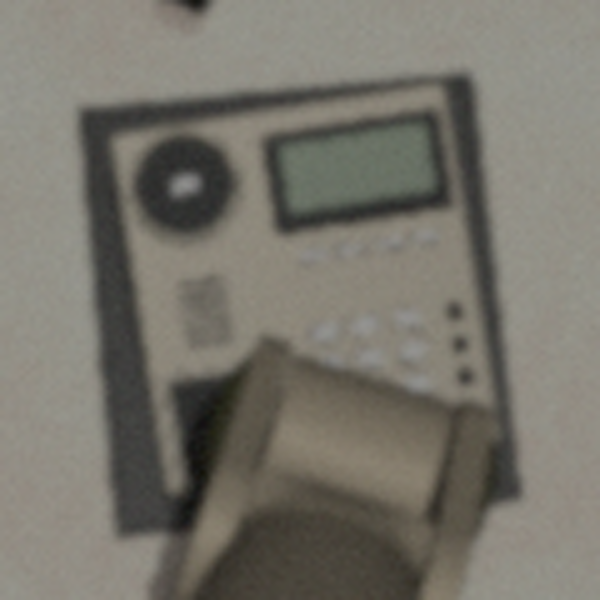

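```bash
python3 - <<'E'
from h import *
np.set_printoptions(suppress=True,precision=3)
o=(290,145)
pt=crop([(110,133),(443,82),(186,183)],5,o)
o=(250,170)
ps=crop([(430,130),(507,320),(157,405),(386,170)],4.5,o)
print("ph",*fit([("top",[BL,BR,[68.4,60,60]],pt)],[500,0,0]))
print("ph",*fit([("side",[BL,BR,FR,[68.4,60,60]],ps)],[500,0,0]))
E
```

```text
ph [555.929 -11.372   0.154] [array([[-0. , -0.3],
       [ 0.2, -0.2],
       [-0.2,  0.5]])]
ph [557.511 -14.992   0.151] [array([[-0.3, -0.1],
       [ 0.8, -0.3],
       [-0.8,  0.1],
       [ 0.3,  0.1]])]
```

```bash
python3 -m pendant '[[0,0,0,-1,3.3,0,0],[0,0,0,-1.2,4.6,-5,0],[0,0,0,-1.2,4.6,-10,0],[0,0,0,-1.2,4.6,-14,0],[0,0,0,-1.2,1,-14,0]]' 40; python3 - <<'E'
from h import *
st();rows([(478,-155,12,1.662)])
E
```

```text
time_s: 10.02
eef_pos: [441.7, -164.8, 14.3]
ee_rot: [-0.479, 0.522, -0.478, -0.519]
force: [-0.0, 0.7, 0.3]
grip_width: -0.001
t 10.03 p [ 441.7 -164.8   14.3] x [ 0.003 -0.002 -1.   ] z [-0.084  0.996 -0.002] yaw 1.655 F [-0.   0.7  0.3] g -0.001 q [-0.61  0.5   1.88  0.    0.75 -2.26]
[-0.007 -0.002  0.003] [ 0.24 -3.7   0.67]
```

```bash
python3 -m pendant '[[0,0,0,0.2,-2.5,0,0],[0,0,0,0.2,-3.8,0.5,0],[0,0,0,0.2,-3.8,1,0],[0,0,0,0.2,-3.8,1.5,0],[0,0,0,0.2,-3.8,2,0]]'; python3 - <<'E'
from h import *
st()
E
```

```text
time_s: 10.65
eef_pos: [476.5, -137.7, 11.8]
ee_rot: [-0.477, 0.522, -0.477, -0.522]
force: [-2.1, -3.2, -1.6]
grip_width: -0.002
t 10.65 p [ 476.5 -137.7   11.8] x [-0.    -0.001 -1.   ] z [-0.09   0.996 -0.001] yaw 1.661 F [-2.1 -3.2 -1.6] g -0.002 q [-0.52  0.55  1.81 -0.    0.78 -2.18]
```

```bash
python3 -m pendant '[[0,0,0,0,0,0.3,0],[0,0,0,0,0,0.6,0],[0,0,0,0,0,0.8,0],[0,0,0,0,0,0.8,0],[0,0,0,0,0,0.8,0]]'; python3 - <<'E'
from h import *
st()
cv2.imwrite("pics/side7.png",vision.capture("side")[:,:,::-1])
t=cv2.imread("pics/side7.png");cv2.imwrite("pics/side7c.png",cv2.resize(t[170:300,250:390],None,fx=4.5,fy=4.5,interpolation=cv2.INTER_CUBIC))
E
```

```text
time_s: 11.28
eef_pos: [476.3, -129.8, 11.7]
ee_rot: [0.477, -0.522, 0.477, 0.522]
force: [-1.6, -2.5, 2.4]
grip_width: 0.003
t 11.28 p [ 476.3 -129.8   11.7] x [-0.  0. -1.] z [-0.09   0.996  0.   ] yaw 1.661 F [-1.6 -2.5  2.4] g 0.003 q [-0.5   0.54  1.82  0.    0.78 -2.17]
```

View pics/side7c.png

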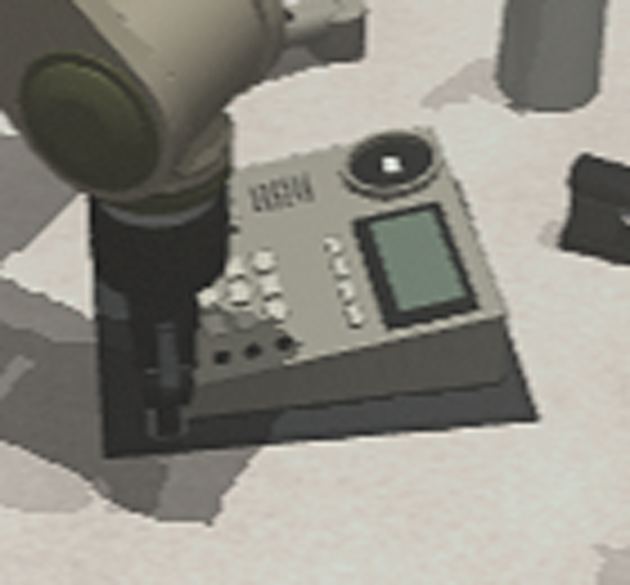

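```bash
python3 -m pendant '[[0,0,0,0,0,-2.5,0],[0,0,0,-4,3,-3,0],[0,0,0,-10,8,-4,0],[0,0,0,-15,12,-6,0],[0,0,0,-15,15,-8,0]]'; cat > look.py <<'E'
import sys
from h import *
k=sys.argv[1]
cv2.imwrite(f"pics/side{k}.png",vision.capture("side")[:,:,::-1])
t=cv2.imread(f"pics/side{k}.png");cv2.imwrite(f"pics/side{k}c.png",cv2.resize(t[170:300,250:390],None,fx=4.5,fy=4.5,interpolation=cv2.INTER_CUBIC))
cv2.imwrite(f"pics/top{k}.png",vision.capture("top")[:,:,::-1])
t=cv2.imread(f"pics/top{k}.png");cv2.imwrite(f"pics/top{k}c.png",cv2.resize(t[145:265,290:410],None,fx=5,fy=5,interpolation=cv2.INTER_CUBIC))
st()
E
python3 look.py 8
```

```text
time_s: 11.95
eef_pos: [333.9, -223.6, 164.0]
ee_rot: [-0.477, 0.524, -0.476, -0.521]
force: [0.7, -1.2, 1.1]
grip_width: 0.004
t 12.05 p [ 332.5 -225.1  163.4] x [ 0.002 -0.003 -1.   ] z [-0.086  0.996 -0.003] yaw 1.657 F [ 0.2 -0.1 -0.1] g -0.001 q [-0.89  0.11  1.94  0.    1.09 -2.55]
```

View pics/top8c.png

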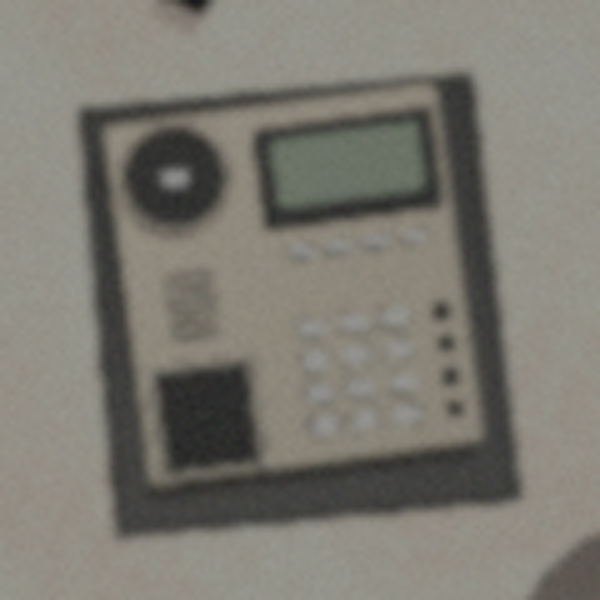

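View pics/side8c.png

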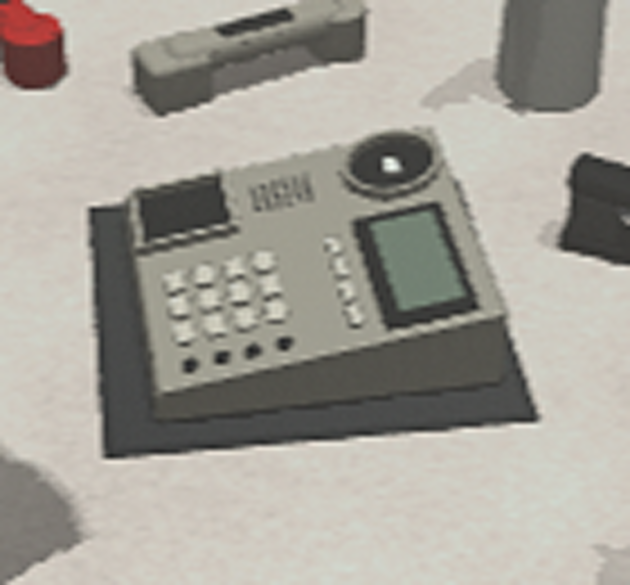

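```bash
cat > m.py <<'E'
from h import *
np.set_printoptions(suppress=True,precision=3)
def M(t,s):
    P=[BL,BR,FR,FL,[68.4,60,60]]
    mt=crop([(80,110),(471,76),(520,495),(118,533)],5,(290,145))
    a,r=fit([("top",P,crop(t,5,(290,145)))],[500,0,0]);print("top",a,r[0].tolist(),"mat",fit([("top",MAT,mt)],[500,0,0])[0])
    b,r=fit([("side",P,crop(s,4.5,(250,170)))],[500,0,0]);print("side",b,r[0].tolist())
    print("mean",(a+b)/2)
E
python3 - <<'E'
from m import *
M([(104,125),(436,85),(484,440),(150,488),(176,177)],[(433,130),(505,318),(157,393),(132,190),(391,164)])
E
```

```text
top [559.019  -4.796   0.133] [[-0.4, -0.5], [0.2, -1.3], [0.2, 1.2], [0.0, 0.4], [-0.1, 0.1]] mat [556.497  -8.926   0.094]
side [559.986  -7.848   0.116] [[1.0, -0.8], [0.9, -0.6], [-1.2, -0.0], [-1.3, 0.5], [0.7, 0.4]]
mean [559.502  -6.322   0.125]
```

```bash
python3 - <<'E'
from h import *
rows([(641,140,163,1.662)])
E
```

```text
[-0.005 -0.003  0.002] [ 1.000e-02 -3.387e+01  3.372e+01]
```

```bash
python3 -m pendant '[[0,0,0,0,-33.9,33.7,0],[0,0,0,0,-33.9,33.7,0],[0,0,0,0,-33.9,33.7,0],[0,0,0,0,-33.9,33.7,0],[0,0,0,0,-33.9,33.7,0]]';python3 - <<'E'
from h import *
st();rows([(641,140,163,1.662)])
E
```

```text
time_s: 12.68
eef_pos: [536.0, 19.4, 161.1]
ee_rot: [0.477, -0.522, 0.477, 0.523]
force: [0.7, -1.6, 0.5]
grip_width: 0.002
t 12.68 p [536.   19.4 161.1] x [-0.001  0.001 -1.   ] z [-0.091  0.996  0.001] yaw 1.662 F [ 0.7 -1.6  0.5] g 0.002 q [-0.18  0.4   1.56  0.    1.18 -1.84]
[-0.     0.001 -0.   ] [ -0.18 -11.55  11.06]
```

```bash
python3 -m pendant '[[0,0,0,0,-5,6,0],[0,0,0,0,-9,11,0],[0,0,0,4,-11.6,11.1,0],[0,0,0,10,-11.6,11.1,0],[0,0,0,14.6,-11.6,11.1,0]]';python3 - <<'E'
from h import *
st();rows([(641,118,15,1.662),(641,111.8,15,1.662)])
E
```

```text
time_s: 13.3
eef_pos: [639.2, 138.9, 12.0]
ee_rot: [0.476, -0.521, 0.477, 0.523]
force: [-0.1, 1.1, -0.4]
grip_width: 0.002
t 13.3 p [639.2 138.9  12. ] x [-0.003  0.001 -1.   ] z [-0.091  0.996  0.001] yaw 1.662 F [-0.1  1.1 -0.4] g 0.002 q [ 0.03  0.82  1.28  0.    1.05 -1.63]
[ 0.     0.001 -0.003] [-0.3   0.01 -2.1 ]
[ 0.     0.001 -0.003] [-0.3   0.07 -2.72]
```

```bash
python3 -m pendant '[[0,0,0,-0.2,0,-1.2,0],[0,0,0,-0.2,0,-2,0],[0,0,0,-0.2,0.15,-2.3,0],[0,0,0,-0.2,0.35,-2.6,0],[0,0,0,-0.2,0.5,-2.75,0]]';python3 - <<'E'
from h import *
st()
E
python3 -m pendant '[[0,0,0,0,0,0,0],[0,0,0,0,0,2,0],[0,0,0,-4,0,4,0],[0,0,0,-10,7,8,0],[0,0,0,-14,14,12,0]]'; python3 look.py 9
```

```text
time_s: 13.92
eef_pos: [638.9, 110.5, 18.8]
ee_rot: [-0.478, 0.523, -0.476, -0.521]
force: [4.3, 7.1, 5.0]
grip_width: 0.0
t 13.93 p [638.9 110.5  18.8] x [ 0.004  0.001 -1.   ] z [-0.09   0.996  0.001] yaw 1.661 F [4.3 7.1 5. ] g 0.0 q [-0.01  0.8   1.3   0.    1.04 -1.67]
time_s: 14.55
eef_pos: [537.9, 194.2, 126.8]
ee_rot: [-0.477, 0.522, -0.477, -0.522]
force: [0.6, 0.7, 0.8]
grip_width: -0.003
t 14.65 p [536.5 196.1 129. ] x [ 0.003  0.001 -1.   ] z [-0.094  0.996  0.001] yaw 1.665 F [ 0.9 -0.6  0.1] g -0.001 q [ 0.15  0.51  1.49  0.    1.14 -1.52]
```

View pics/top9c.png

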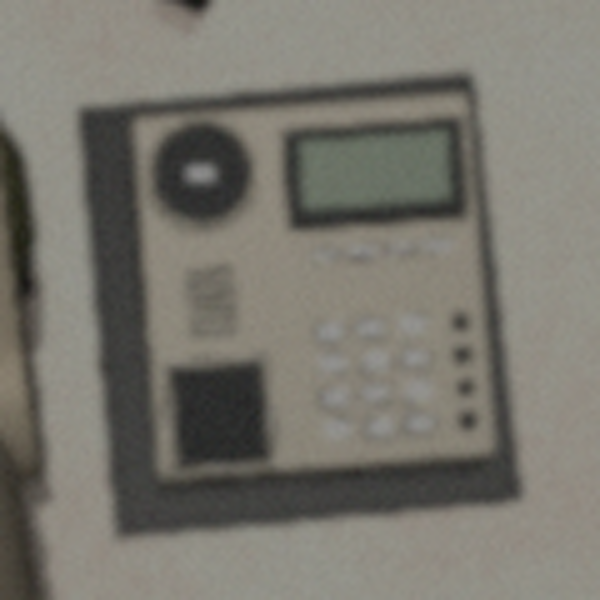

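View pics/side9c.png

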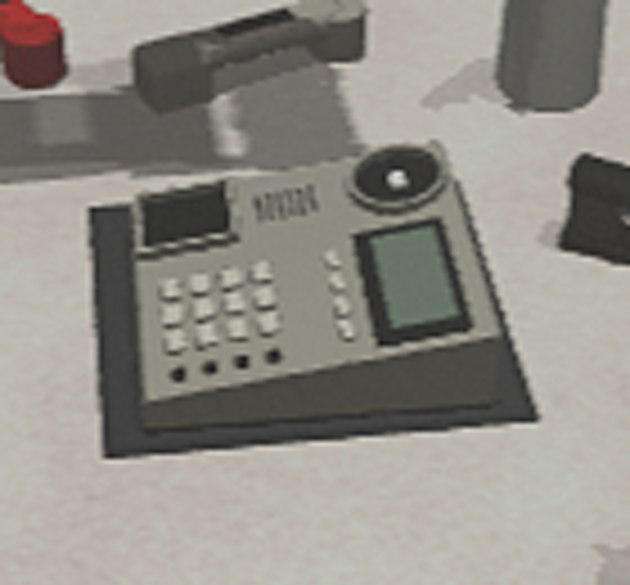

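```bash
python3 - <<'E'
from m import *
M([(134,120),(466,97),(496,457),(156,480),(202,172)],[(440,143),(497,338),(143,403),(133,190),(398,178)])
E
```

```text
top [556.911 -16.      0.071] [[-0.5, -1.1], [0.6, -1.1], [-0.3, 0.8], [0.2, 0.9], [-0.1, 0.5]] mat [556.497  -8.926   0.094]
side [557.752 -18.942   0.061] [[1.2, -0.6], [0.9, -0.7], [-1.3, -0.6], [-0.8, 1.5], [-0.0, 0.3]]
mean [557.332 -17.471   0.066]
```

```bash
python3 - <<'E'
from h import *
st();rows([(620,-160,129,1.662)])
E
```

```text
t 14.65 p [536.5 196.1 129. ] x [ 0.003  0.001 -1.   ] z [-0.094  0.996  0.001] yaw 1.665 F [ 0.9 -0.6  0.1] g -0.001 q [ 0.15  0.51  1.49  0.    1.14 -1.52]
[0.003 0.001 0.003] [-1.000e-02 -4.970e+00 -3.624e+01]
```

```bash
python3 -m pendant '[[0,0,0,0,-5,-36.2,0],[0,0,0,0,-5,-36.2,0],[0,0,0,0,-5,-36.2,0],[0,0,0,0,-5,-36.2,0],[0,0,0,0,-5,-36.2,0]]' >/dev/null;python3 -m pendant '[[0,0,0,0,-1,-5.5,0],[0,0,0,3,-1,-5.5,0],[0,0,0,8,-1,-5.5,0],[0,0,0,11.5,-1,-5.5,0],[0,0,0,11.5,-1,-5.5,0]]';python3 - <<'E'
from h import *
vision.capture("wrist")
st();rows([(620,-130,15,1.662),(620,-116.8,15,1.662)])
E
```

```text
time_s: 15.9
eef_pos: [623.4, -164.4, 7.7]
ee_rot: [0.476, -0.52, 0.478, 0.524]
force: [0.8, 0.8, 0.0]
grip_width: -0.001
t 15.95 p [ 624.7 -165.    10.3] x [-0.001  0.001 -1.   ] z [-0.09   0.996  0.001] yaw 1.661 F [-0.  -0.4  1. ] g 0.003 q [-0.44  0.81  1.31 -0.    1.03 -2.1 ]
[-0.001  0.001 -0.001] [-0.47  0.15  3.53]
[-0.001  0.001 -0.001] [-0.47  0.03  4.85]
```

```bash
python3 -m pendant '[[0,0,0,-0.4,0.3,1.5,0],[0,0,0,-0.4,0.3,3,0],[0,0,0,-0.4,0.3,3.5,0],[0,0,0,-0.4,0.3,3.5,0],[0,0,0,-0.4,0.3,3.5,0]]';python3 - <<'E'
from h import *
st();rows([(620,-116.8,15,1.662)])
E
```

```text
time_s: 16.58
eef_pos: [618.6, -131.1, 14.8]
ee_rot: [-0.477, 0.522, -0.477, -0.522]
force: [-0.3, 0.0, -0.0]
grip_width: -0.007
t 16.57 p [ 618.6 -131.1   14.8] x [ 0. -0. -1.] z [-0.09   0.996 -0.   ] yaw 1.661 F [-0.3  0.  -0. ] g -0.007 q [-0.39  0.77  1.36 -0.    1.01 -2.05]
[-0.001 -0.     0.   ] [-0.02 -0.26  1.42]
```

```bash
python3 -m pendant '[[0,0,0,0,0,0.3,0],[0,0,0,0,0,0.6,0],[0,0,0,0,0,0.9,0],[0,0,0,0,0,1.2,0],[0,0,0,0,0,1.35,0]]';python3 - <<'E'
from h import *
st()
E
python3 -m pendant '[[0,0,0,0,0,0,0],[0,0,0,0,0,0,0],[0,0,0,0,0,-1.5,0],[0,0,0,-4,0,-4,0],[0,0,0,-10,2,-4,0]]';python3 - <<'E'
from h import *
st();rows([(330,-230,130,1.662)])
E
```

```text
time_s: 17.2
eef_pos: [618.3, -118.7, 15.6]
ee_rot: [-0.477, 0.523, -0.477, -0.521]
force: [2.0, -6.2, 3.5]
grip_width: -0.003
t 17.2 p [ 618.3 -118.7   15.6] x [ 0.003 -0.002 -1.   ] z [-0.09   0.996 -0.003] yaw 1.661 F [ 2.  -6.2  3.5] g -0.003 q [-0.37  0.77  1.37 -0.    1.   -2.03]
time_s: 17.82
eef_pos: [600.6, -160.8, 113.4]
ee_rot: [0.477, -0.521, 0.478, 0.523]
force: [1.2, 0.1, 0.9]
grip_width: -0.002
t 17.82 p [ 600.6 -160.8  113.4] x [-0.003  0.001 -1.   ] z [-0.089  0.996  0.002] yaw 1.66 F [1.2 0.1 0.9] g -0.002 q [-0.45  0.63  1.33 -0.    1.18 -2.11]
[-0.002  0.002 -0.003] [-1.59 27.57 -4.49]
```

```bash
python3 - <<'E'
from h import *
rows([(533,268,150,2.009)])
E
python3 -m pendant '[[0,0,0,-3.5,2.8,43.3,0.8],[-0.1,0,0,-3.5,2.8,43.3,0.8],[-0.2,0,0,-3.5,2.8,43.3,0.8],[-0.35,0,0,-3.5,2.8,43.3,0.8],[-0.35,0,0,-3.5,2.8,43.3,0.8]]' 40
python3 - <<'E'
from h import *
rows([(533,268,150,2.009)])
E
```

```text
[-0.349  0.002 -0.002] [-3.58  2.94 43.32]
time_s: 18.45
eef_pos: [552.8, 150.0, 139.2]
ee_rot: [0.378, -0.597, 0.378, 0.597]
force: [1.4, -0.3, 0.0]
grip_width: 0.804
[ 0.003  0.    -0.   ] [-1.08 -3.25 11.51]
```

```bash
python3 -m pendant '[[0,0,0,-1,-1.6,6,0.8],[0,0,0,-1,-3.2,11.5,0.8],[0,0,0,-1,-3.2,11.5,0.8],[0,0,0,-1,-3.2,11.5,0.8],[0,0,0,-1,-3.2,11.5,0.8]]'
python3 look.py 10; python3 - <<'E'
from h import *
st();c=vision.calibration("wrist");im=vision.capture("wrist");cv2.imwrite("pics/wrist10.png",im[:,:,::-1])
np.savez("w10.npz",**c)
E
```

```text
time_s: 19.08
eef_pos: [533.6, 265.0, 149.0]
ee_rot: [0.379, -0.597, 0.379, 0.597]
force: [0.1, -0.7, -0.4]
grip_width: 0.803
t 19.18 p [533.6 265.2 149.1] x [-0. -0. -1.] z [-0.425  0.905 -0.   ] yaw 2.009 F [-0.   0.2 -0. ] g 0.8 q [ 0.26  0.54  1.39 -0.    1.22 -1.74]
t 19.18 p [533.6 265.2 149.1] x [-0. -0. -1.] z [-0.425  0.905 -0.   ] yaw 2.009 F [-0.   0.2 -0. ] g 0.8 q [ 0.26  0.54  1.39 -0.    1.22 -1.74]
```

View pics/top10c.png

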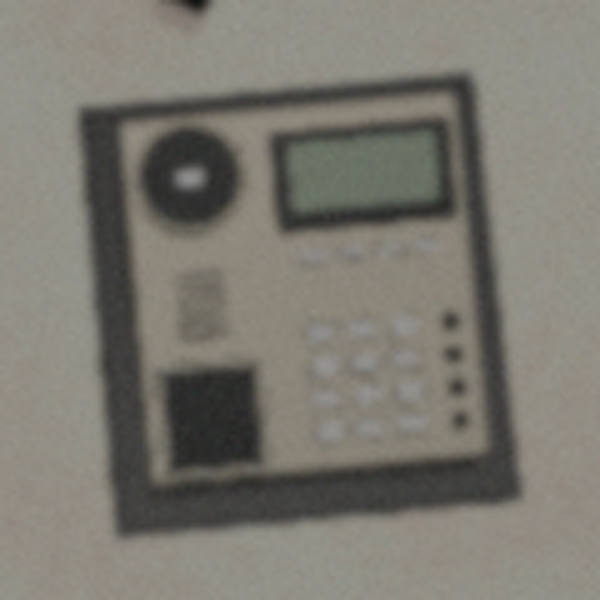

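View pics/side10c.png

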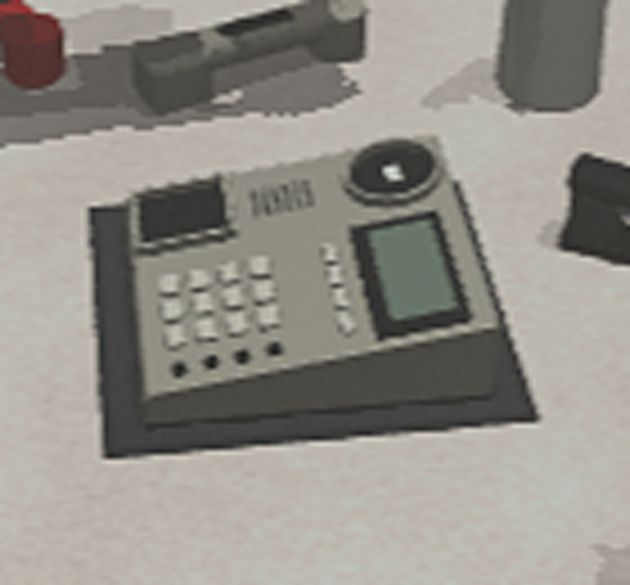

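View pics/wrist10.png

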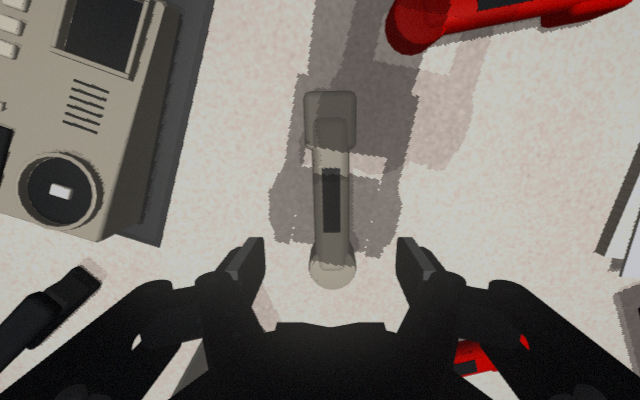

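```bash
python3 - <<'E'
from m import *
M([(121,121),(455,92),(489,456),(153,486),(190,177)],[(438,137),(494,328),(148,397),(133,190),(394,173)])
c=dict(np.load("w10.npz"))
for uv,z in [((331,264),42),((331,200),44),((330,106),42),((61,191),60),((78,191),58)]: print(uv,unproj("wrist",[uv],z,c).round(1))
E
```

```text
top [556.456 -10.95    0.092] [[-0.3, -0.4], [0.3, -0.6], [0.1, 0.4], [-0.1, 0.5], [0.1, 0.1]] mat [556.497  -8.926   0.094]
side [557.712 -13.34    0.076] [[0.9, -0.6], [1.7, -0.3], [-1.7, -0.4], [-1.2, 0.7], [0.3, 0.0]]
mean [557.084 -12.145   0.084]
(331, 264) [[593.8 294.   42. ]]
(331, 200) [[535.2 266.4  44. ]]
(330, 106) [[462.4 231.2  42. ]]
(61, 191) [[620.3  56.6  60. ]]
(78, 191) [[615.5  68.   58. ]]
```

```bash
python3 - <<'E'
from h import *
rows([(532.5,266,11,2.013)])
E
python3 -m pendant '[[0,0,0,5,0.1,0.1,0.8],[0,0,0,10,0.1,0.1,0.8],[0,0,0,12.5,0.1,0.1,0.8],[0,0,0,13.8,0.1,0.1,0.8],[0,0,0,13.8,0.1,0.1,0.8]]' 40
```

```text
[-0.003  0.    -0.   ] [13.81  0.06  0.09]
time_s: 19.85
eef_pos: [531.9, 266.6, 11.0]
ee_rot: [0.379, -0.597, 0.379, 0.597]
force: [0.6, 0.0, 0.5]
grip_width: 0.803
```

```bash
python3 -m pendant '[[0,0,0,0,0,0,0.8],[0,0,0,0,0,0,0.3],[0,0,0,0,0,0,0.2],[0,0,0,0,0,0,0.2],[0,0,0,0,0,0,0.2]]' 40;  python3 - <<'E'
from h import *
st()
cv2.imwrite("pics/wrist11.png",vision.capture("wrist")[:,:,::-1])
E
```

```text
time_s: 20.48
eef_pos: [532.2, 266.9, 11.9]
ee_rot: [-0.379, 0.598, -0.378, -0.597]
force: [-0.4, -1.1, 6.6]
grip_width: 0.39
t 20.48 p [532.2 266.9  11.9] x [ 0.001  0.    -1.   ] z [-0.426  0.905 -0.   ] yaw 2.011 F [-0.4 -1.1  6.6] g 0.39 q [ 0.27  0.71  1.49 -0.    0.94 -1.74]
```

View pics/wrist11.png

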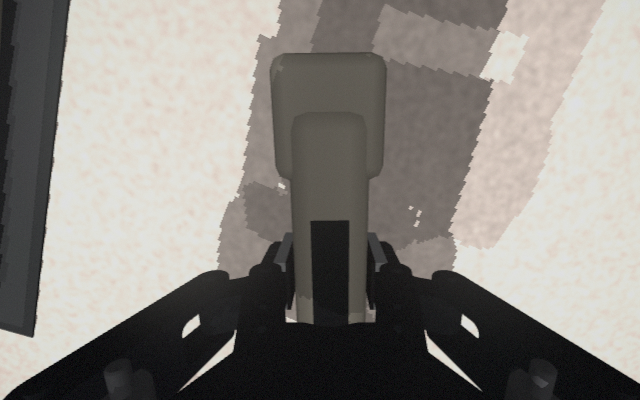

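```bash
python3 - <<'E'
from h import *
p,r,s=pose();M=r.as_matrix()
for uv in [(329,53),(289,175),(369,175),(330,320),(280,60),(384,60)]:
    w=unproj("wrist",[uv],42)[0];print(uv,w.round(1),"along ty,tz",((w-p)@M[:,1]).round(1),((w-p)@M[:,2]).round(1))
E
python3 -m pendant '[[0,0,0,-2,0,0,0.2],[0,0,0,-6,0,0,0.2],[0,0,0,-12,0,0,0.2],[0.15,0,0,-14,0,-4,0.2],[0.34,0,0,-14,0,-10,0.2]]';  python3 - <<'E'
from h import *
st()
E
```

```text
(329, 53) [451.9 228.   42. ] along ty,tz 89.3 -1.0
(289, 175) [498.7 232.4  42. ] along ty,tz 45.0 -16.9
(369, 175) [485.1 261.3  42. ] along ty,tz 45.0 15.0
(330, 320) [553.  276.1  42. ] along ty,tz -22.7 -0.5
(280, 60) [461.5 213.   42. ] along ty,tz 87.0 -18.6
(384, 60) [445.5 246.9  42. ] along ty,tz 87.0 18.9
time_s: 21.15
eef_pos: [575.1, 176.6, 153.1]
ee_rot: [-0.475, 0.525, -0.473, -0.524]
force: [0.6, -0.2, -2.3]
grip_width: 0.387
t 21.15 p [575.1 176.6 153.1] x [ 0.003  0.001 -1.   ] z [-0.1    0.995  0.   ] yaw 1.671 F [ 0.6 -0.2 -2.3] g 0.387 q [ 0.1   0.54  1.36  0.    1.23 -1.57]
```

```bash
python3 - <<'E'
from h import *
p,r,s=pose();M=r.as_matrix()
for zz in (17,20,24):
  for uv in [(329,53),(275,60),(386,60),(330,180)]:
    w=unproj("wrist",[uv],p[2]-11.9+zz)[0];print(zz,uv,"along ty,tz",((w-p)@M[:,1]).round(1),((w-p)@M[:,2]).round(1))
E
```

```text
17 (329, 53) along ty,tz 94.5 -0.8
17 (275, 60) along ty,tz 91.7 -24.6
17 (386, 60) along ty,tz 91.7 24.3
17 (330, 180) along ty,tz 37.9 -0.4
20 (329, 53) along ty,tz 93.9 -0.8
20 (275, 60) along ty,tz 91.1 -24.1
20 (386, 60) along ty,tz 91.2 23.8
20 (330, 180) along ty,tz 38.5 -0.4
24 (329, 53) along ty,tz 93.0 -0.8
24 (275, 60) along ty,tz 90.3 -23.4
24 (386, 60) along ty,tz 90.4 23.0
24 (330, 180) along ty,tz 39.3 -0.4
```

```bash
cat >> h.py <<'E'
PH=[556.9,-11.5,.088]
def place(ph,up=0,dx=0,dy=0,a=.16,offx=20.5,offy=1.3):
    c,s=np.cos(ph[2]),np.sin(ph[2]);Rz=np.array([[c,-s,0],[s,c,0],[0,0,1.]])
    X=Rz@[np.cos(a),0,np.sin(a)];Y=Rz@[0,1,0];Z=np.cross(X,Y)
    mid=np.array([ph[0],ph[1],0])+Rz@[0,60,45]+32*Z
    Rt=R.from_matrix(np.c_[-Z,-X,Y])
    tcp=mid+Z*up+X*dx+Y*dy-offx*Z-offy*X
    return tcp,Rt,mid,X
E
python3 - <<'E'
from h import *
st()
t,Rt,m,X=place(PH,45);print(t,m);rel(t,Rt)
t,Rt,m,X=place(PH,75);rel(t,Rt)
E
```

```text
t 21.15 p [575.1 176.6 153.1] x [ 0.003  0.001 -1.   ] z [-0.1    0.995  0.   ] yaw 1.671 F [ 0.6 -0.2 -2.3] g 0.387 q [ 0.1   0.54  1.36  0.    1.23 -1.57]
[541.38173528  47.36392865 100.57122784] [546.5483569   47.81976864  76.59127307]
turn [ 0.012  0.001 -0.157] shift cm [  5.23   4.66 -12.52]
turn [ 0.012  0.001 -0.157] shift cm [  2.27   5.13 -12.51]
```

```bash
python3 -m pendant '[[0,0,0,0,1,-3,0.2],[0.01,0,-0.08,1,3,-8,0.2],[0.01,0,-0.157,2,5,-12.5,0.2],[0.012,0,-0.157,5.2,4.7,-12.5,0.2],[0.012,0,-0.157,5.2,4.7,-12.5,0.2]]';  python3 - <<'E'
from h import *
vision.capture("wrist")
t,Rt,m,X=place(PH,45);rel(t,Rt)
E
python3 look.py 12;python3 - <<'E'
from h import *
np.savez("w12.npz",**vision.calibration("wrist"));cv2.imwrite("pics/wrist12.png",vision.capture("wrist")[:,:,::-1])
E
```

```text
time_s: 21.78
eef_pos: [539.2, 47.1, 97.5]
ee_rot: [-0.516, 0.556, -0.435, -0.485]
force: [0.1, 0.8, -0.3]
grip_width: 0.393
turn [ 0.003  0.002 -0.005] shift cm [-0.14 -0.14 -0.01]
t 21.93 p [541.1  47.7 100.1] x [ 0.157  0.015 -0.987] z [-0.092  0.996  0.001] yaw 1.663 F [-0.3 -0.6 -1.3] g 0.391 q [-0.15  0.42  1.73  0.05  0.84 -1.84]
```

View pics/side12c.png

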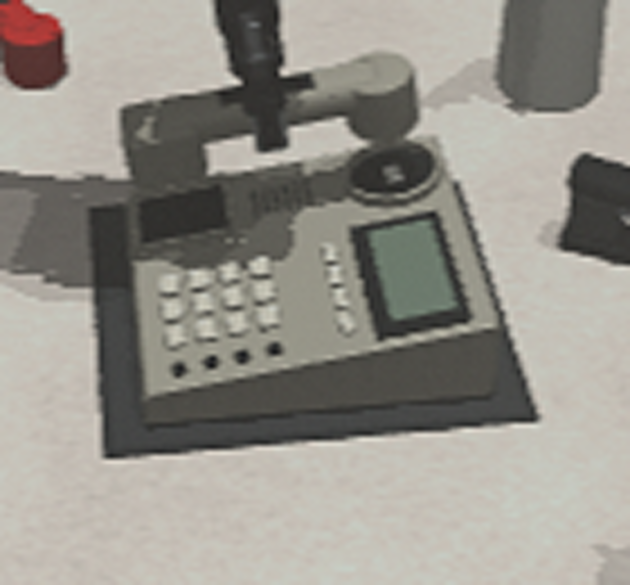

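View pics/top12c.png

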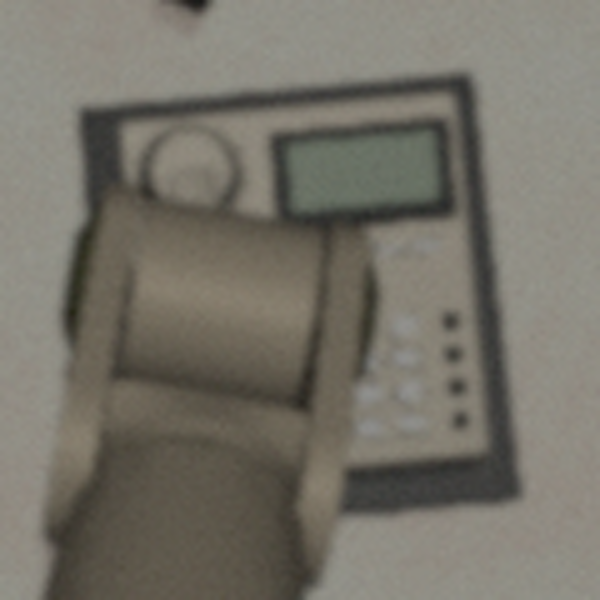

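View pics/wrist12.png

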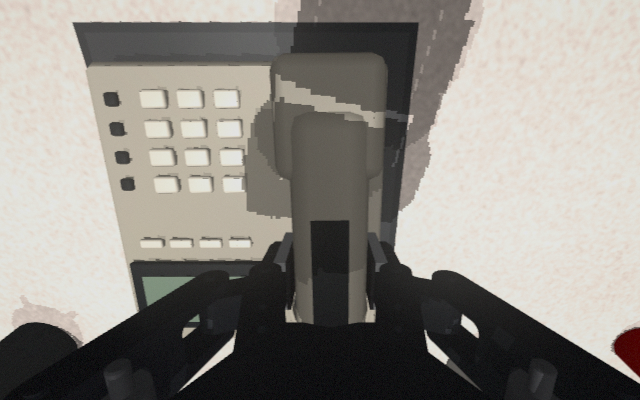

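```bash
cat > ov.py <<'E'
import sys
from h import *
k=sys.argv[1];offx,offy=20.5,1.3
p,r,s=pose();M=r.as_matrix();X,Y,Z=-M[:,1],M[:,2],-M[:,0]
mid=p-offx*M[:,0]-offy*M[:,1]
th=np.linspace(0,2*np.pi,40)
circ=lambda c,X,Y,rad:[c+rad*(np.cos(a)*X+np.sin(a)*Y) for a in th]
_,Rt,m2,X2=place(PH);Z2=-Rt.as_matrix()[:,0];Y2=Rt.as_matrix()[:,2]
L=[circ(mid+70*X-32*Z,X,Y,24),circ(mid+70*X+10*Z,X,Y,24),[mid-70*X+a*X+b*Y-32*Z for a,b in((25,23),(-25,23),(-25,-23),(25,-23),(25,23))]]
L2=[circ(m2+70*X2-24*Z2,X2,Y2,28),world(PH,[BL,BR,FR,FL,BL]),[m2-70*X2+a*X2+b*Y2-24*Z2 for a,b in((29,27),(-29,27),(-29,-27),(29,-27),(29,27))]]
for n,o,sc,h in (("side",(250,170),4.5,(585,630)),("top",(290,145),5,(600,600))):
    im=cv2.imread(f"pics/{n}{k}c.png")
    for ls,col in ((L,(0,0,255)),(L2,(0,255,0))):
        for l in ls:
            q=(proj(n,np.array(l))-np.array(o)+.5)*sc-.5
            cv2.polylines(im,[np.round(q*8).astype(int)],False,col,1,cv2.LINE_AA,3)
    cv2.imwrite(f"pics/{n}{k}o.png",im)
E
python3 ov.py 12
```

```text
(no output)
```

View pics/side12o.png

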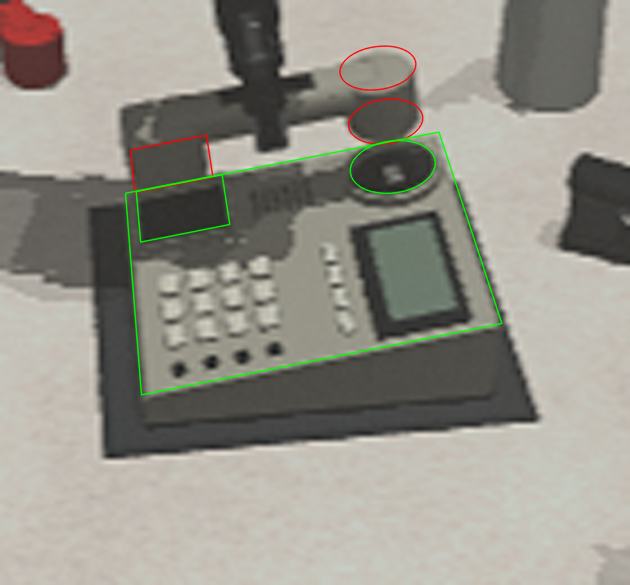

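View pics/top12o.png

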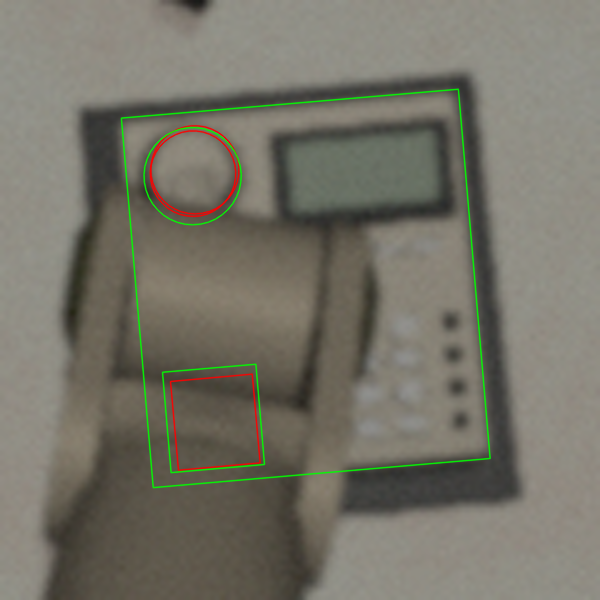

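```bash
python3 -m pendant '[[0,0,0,1,0,0,0.2],[0,0,0,2,0,0,0.2],[0,0,0,2.9,0,0,0.2],[0,0,0,3.4,0,0,0.2],[0,0,0,3.4,0,0,0.2]]'; python3 look.py 13; python3 ov.py 13;python3 - <<'E'
from h import *
t,Rt,m,X=place(PH,0);rel(t,Rt)
E
```

```text
time_s: 22.6
eef_pos: [545.7, 47.8, 65.1]
ee_rot: [-0.516, 0.558, -0.434, -0.484]
force: [-0.6, 0.4, -1.4]
grip_width: 0.392
t 22.7 p [545.9  47.7  65.7] x [ 0.156  0.015 -0.988] z [-0.091  0.996  0.001] yaw 1.662 F [ 0.1  0.1 -1.6] g 0.394 q [-0.14  0.48  1.74  0.05  0.76 -1.84]
turn [ 0.003  0.001 -0.003] shift cm [ 0.98 -0.11  0.  ]
```

View pics/side13o.png

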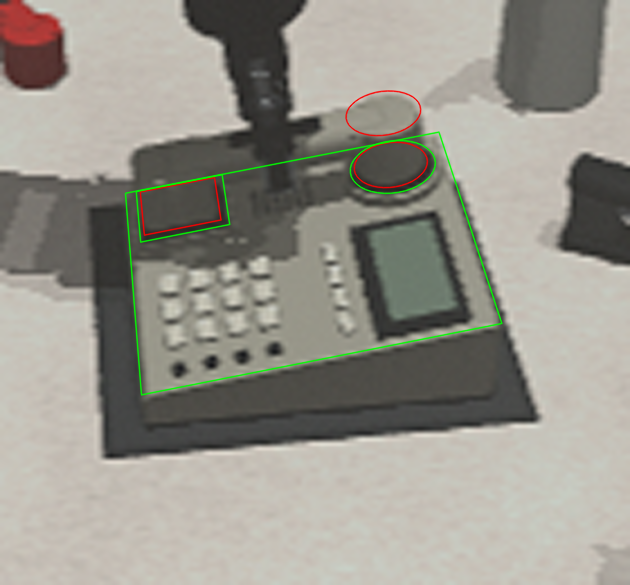

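View pics/top13c.png

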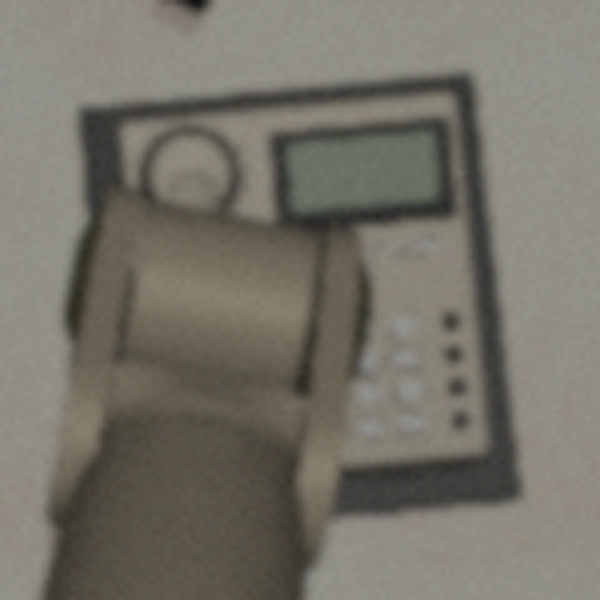

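```bash
python3 -m pendant '[[0,0,0,0.2,0,0.02,0.2],[0,0,0,0.4,-0.03,0.04,0.2],[0,0,0,0.6,-0.06,0.05,0.2],[0,0,0,0.75,-0.06,0.05,0.2],[0,0,0,0.75,-0.06,0.05,0.2]]'; python3 - <<'E'
from h import *
st();t,Rt,m,X=place(PH,0);rel(t,Rt)
E
```

```text
time_s: 23.32
eef_pos: [547.5, 48.4, 58.1]
ee_rot: [-0.516, 0.558, -0.434, -0.483]
force: [0.4, 0.2, -1.1]
grip_width: 0.392
t 23.32 p [547.5  48.4  58.1] x [ 0.155  0.015 -0.988] z [-0.091  0.996  0.001] yaw 1.662 F [ 0.4  0.2 -1.1] g 0.392 q [-0.14  0.5   1.74  0.05  0.75 -1.84]
turn [ 0.003  0.001 -0.003] shift cm [ 0.21 -0.07 -0.05]
```

No force yet, so I'll ease down the last couple of millimetres.

```bash
python3 -m pendant '[[0,0,0,0.08,0,0,0.2],[0,0,0,0.15,0,0,0.2],[0,0,0,0.22,0,0,0.2],[0,0,0,0.28,0,0,0.2],[0,0,0,0.28,0,0,0.2]]'; python3 - <<'E'
from h import *
t,Rt,m,X=place(PH,0);rel(t,Rt)
E
```

```text
time_s: 23.95
eef_pos: [547.8, 48.5, 56.3]
ee_rot: [-0.516, 0.558, -0.434, -0.483]
force: [-7.8, -1.1, 9.7]
grip_width: 0.394
turn [ 0.003  0.001 -0.003] shift cm [ 0.02 -0.07 -0.05]
```

```bash
python3 -m pendant '[[0,0,0,0,0.1,0,0.2],[0,0,0,0,0.15,0,0.2],[0,0,0,0,0.15,0,0.2],[0,0,0,0,0.15,0,0.2],[0,0,0,0,0.15,0,0.2]]'; python3 look.py 14;python3 ov.py 14
```

```text
time_s: 24.58
eef_pos: [547.7, 48.3, 56.3]
ee_rot: [-0.517, 0.559, -0.433, -0.482]
force: [1.9, 2.1, 6.0]
grip_width: 0.389
t 24.68 p [547.6  48.3  56.2] x [ 0.159  0.015 -0.987] z [-0.091  0.996  0.   ] yaw 1.662 F [2.1 1.8 6.3] g 0.392 q [-0.14  0.5   1.75  0.06  0.74 -1.84]
```

View pics/side14o.png

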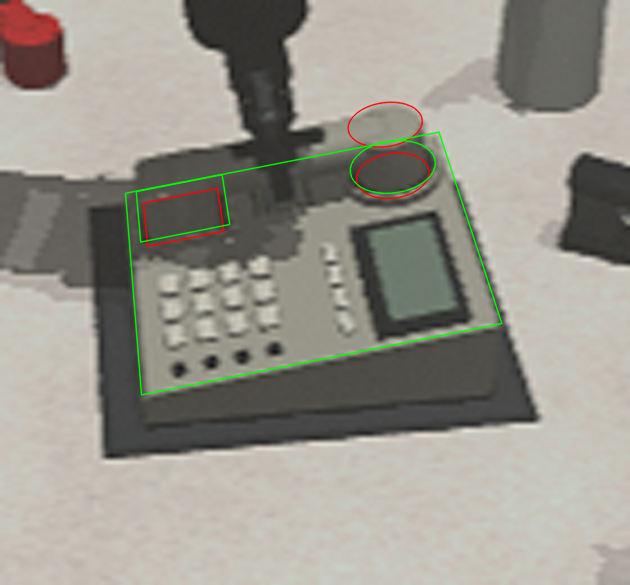

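View pics/top14c.png

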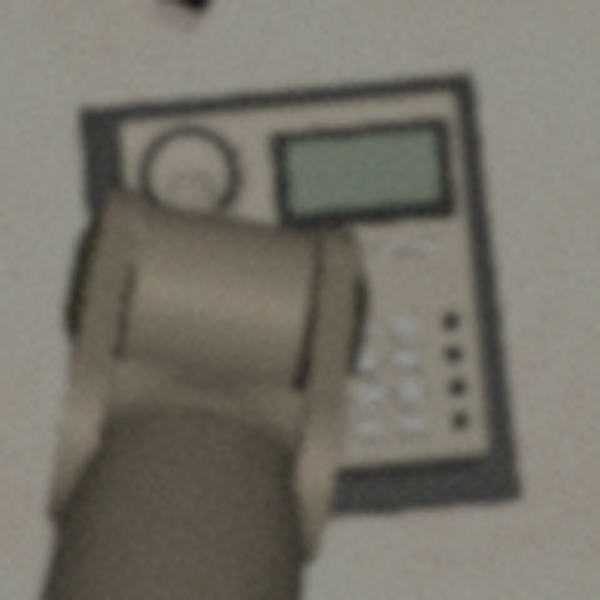

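```bash
python3 -m pendant '[[0,0,0,0,0,0,0.5],[0,0,0,0,0,0,0.65],[0,0,0,0,0,0,0.7],[0,0,0,0,0,0,0.7],[0,0,0,-0.5,0,0,0.7]]'; python3 -m pendant '[[0,0,0,-2,0,0,0.7],[0,0,0,-5,0,0,0.7],[0,0,0,-9,0,0,0.7],[0,0,0,-13,2,0,0.7],[0,0,0,-16,8,0,0.7]]'; python3 - <<'E'
from h import *
st();rel([330,-230,200],down(1.662))
E
```

```text
time_s: 25.3
eef_pos: [545.4, 48.3, 60.0]
ee_rot: [-0.516, 0.557, -0.434, -0.484]
force: [0.7, 0.0, 0.6]
grip_width: 0.7
time_s: 25.92
eef_pos: [446.7, 38.8, 206.3]
ee_rot: [-0.517, 0.559, -0.433, -0.482]
force: [-0.2, 0.7, 1.5]
grip_width: 0.702
t 25.93 p [446.7  38.8 206.3] x [ 0.159  0.014 -0.987] z [-0.091  0.996 -0.   ] yaw 1.662 F [-0.2  0.7  1.5] g 0.702 q [-0.2   0.08  1.86  0.05  1.05 -1.89]
turn [ 0.   -0.    0.16] shift cm [ -1.62  13.99 -25.7 ]
```

```bash
python3 -m pendant '[[0,0,0.08,-1.6,7,-6,0.7],[0,0,0.16,-1.6,13,-12,0.7],[0,0,0.16,-1.6,14,-18,0.7],[0,0,0.16,-1.6,14,-24,0.7],[0,0,0.16,-1.6,14,-25.7,0.7]]' ; python3 look.py 15
```

```text
time_s: 26.55
eef_pos: [328.8, -231.8, 198.5]
ee_rot: [0.476, -0.521, 0.478, 0.522]
force: [1.2, -0.3, -0.5]
grip_width: 0.702
t 26.65 p [ 328.9 -233.8  198.1] x [-0.003 -0.001 -1.   ] z [-0.086  0.996 -0.001] yaw 1.657 F [-0.5  0.2  0.9] g 0.7 q [-0.91  0.08  1.88 -0.    1.19 -2.56]
```

View pics/side15c.png

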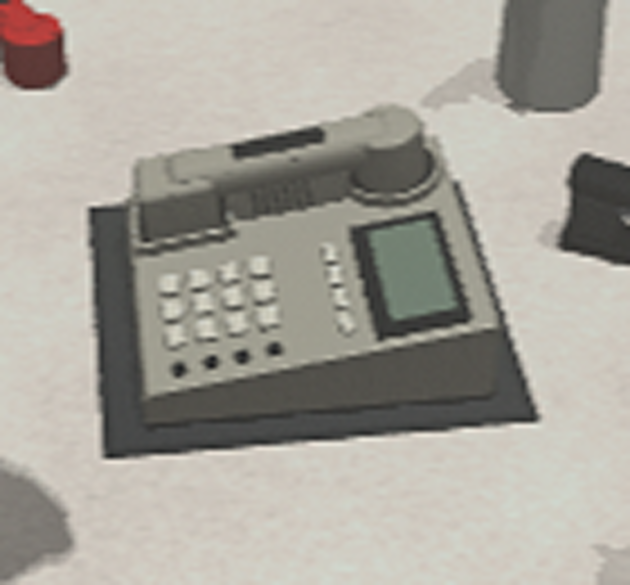

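View pics/top15c.png

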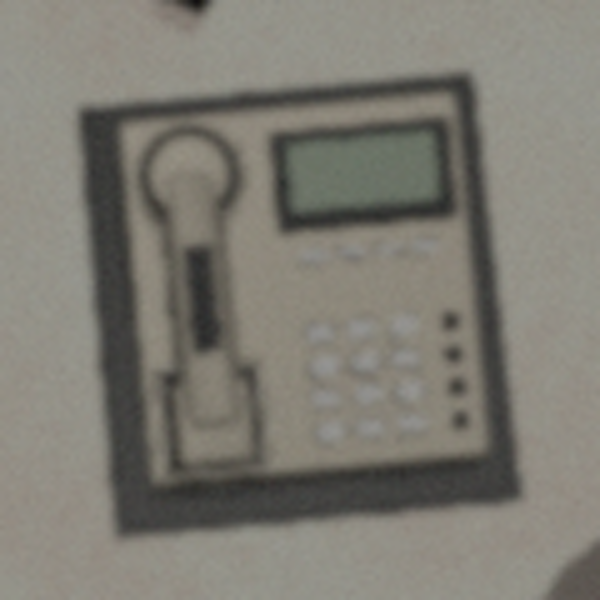

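```bash
python3 - <<'E'
from h import *
th=np.linspace(0,2*np.pi,60)
for n,o,sc in (("side",(250,170),4.5),("top",(290,145),5)):
    im=cv2.imread(f"pics/{n}15c.png")
    _,Rt,m,X=place([556.9,-12.5,.086]);M=Rt.as_matrix();Z,Y=-M[:,0],M[:,2]
    for zz,c in ((10,(0,0,255)),(18,(255,0,0))):
        l=np.array([m+70*X+zz*Z+24*(np.cos(a)*X+np.sin(a)*Y) for a in th])
        cv2.polylines(im,[np.round(((proj(n,l)-o+.5)*sc-.5)*8).astype(int)],False,c,1,cv2.LINE_AA,3)
    cv2.imwrite(f"pics/{n}15o.png",im[80:260] if n=="side" else im[90:260])
E
```

```text
(no output)
```

View pics/side15o.png

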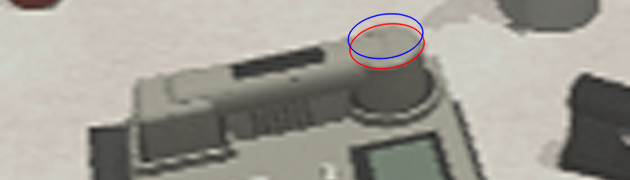

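View pics/top15.png

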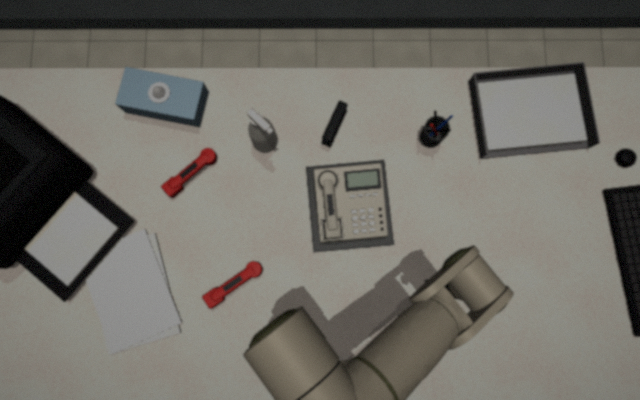

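```bash
python3 - <<'E'
from rig import job
print(job.finish_job())
E
```

```text
the job is handed in; nothing more can be done
None
```

I slid the phone onto its mat and hung up the handset; the job was handed in at about 27 s of the 69 s allowed.

**Phone:** I moved it only by pushing on its side and front walls with the fingertips. One corrective push from the left went too far, by about 8 mm at the phone's centre, and I brought it back with one more push. The last fit gave these offsets from the mat's centre:

| Camera | Forward/back | Sideways (towards the robot's right) | Angle |
|---|---|---|---|
| Top | within 1 mm | about 2 mm | within 0.002 rad |
| Side | about 1 mm | about 3 mm | about 0.014 rad |

The two cameras disagree by roughly their stated 2 mm accuracy. I left this small offset as it was. The phone did not move visibly between that fit and the final pictures.

**Handset:** I gripped it by the bar and lowered it at the slope angle. The seating contact was under about 13 N and came within about 0.2 mm of the predicted seated height. In the final pictures the earpiece is in the round cup and the mouthpiece in the square one. The drum's top matches the model at seated height. The hook switch is hidden under the earpiece, so I could not see it directly.

**Everything else:** The spray bottle, pen cup, stapler and the two red handsets look unmoved in the final top picture. The gripper was well clear of the phone at the end.

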